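Fill and close up a gel caster, and hold its face plate shut

ROBOT

A 6-joint arm with a two-finger parallel gripper is mounted at the origin on the work surface. World frame = base frame: x ahead of the robot, y to its left, z up, the work surface at z = 0. Lengths are in m, angles in rad, forces in N, time in s.
With the tool pointing down it reaches from about 0.35 to 0.975 m from the base axis. Payload 4.9 kg.
Tool frame: the origin (TCP) lies between the finger pads; the fingertips stand 17 mm ahead of it and the grasp point (between the pads) lies 2 mm behind it; z points along the fingers, y is the direction in which the jaws open and shut (so a half turn about z gives the same grasp; the last joint's range is limited). The gripper opens to 85 mm and grips with 20 to 120 N. Pads are 22 mm wide; open, the fingers measure 114 mm over their backs; the gripper's body (76 mm by 85 mm) begins 54 mm behind the grasp point. The pads swing forward as they close: fully open they stand 13 mm farther back than shut.
Start: joints at [-1.313, 0.053, 1.613, -0, 1.476, -0.119], TCP at [0.23, -0.581, 0.248] pointing down, gripper open.
Joint ranges: [-3.01, 3.01], [-1.01, 2.22], [0.06, 2.58], [-1.02, 4.17], [0.09, 2.62], [-3.14, 3.14]. Speed limits (rad/s): [2.57, 2.57, 3.14, 3.14, 3.14, 3.14].

INTERFACE

Orientations are given as a unit quaternion [w, x, y, z].
In Python, from plant import state, grab_frame, camera_model, job_done, find_in, silhouettes, landmark_of gives the robot as it stands.
- The arm moves only by the shell command python3 -m crank 'ROWS'. ROWS is JSON, a list of rows, each an object with "angular": the turn, a rotation vector about the tool's x, y, z each as a share of 5 degrees, from -1 to 1, a list of three; "delta_pos": the shift along the tool's x, y, z each as a share of 3 cm, from -1 to 1, a list of three; "gripper": the opening, from 0 (shut) to 1 (fully open). In form: [{"angular": [ax, ay, az], "delta_pos": [tx, ty, tz], "gripper": gripper}, ...]. A call has 1 to 12 rows; each row shifts and turns the commanded pose from where the row before left it, along the tool's axes as they then stand; what a row does not reach is not made up. A row lasts 1/8 s, in which the tool goes at most 62.5 mm and 10.7 degrees, less where a joint would pass 70% of its speed; a pose out of reach is approached as far as the arm can. A call with a number of a shift or a turn outside -1 to 1 is refused whole. A call with a gripper value outside its range is refused whole. The fingers move at their own pace and stop on an object; the grip force is fixed at half the most. Time passes only in rows, so rows that do not move let the fingers close. It gives the time, the measured TCP pose, the force and the opening at its end, in the units of the state.
- state(): the state, without advancing time (a new reading comes with each control period).
- grab_frame(name): name is "scene" or "side" or "wrist"; returns the picture (480x640x3 uint8, red, green, blue); there is no depth.
- camera_model(name): a dict with "camera_matrix" (3x3 intrinsics, pixels), "rvec" (rotation vector, rad) and "tvec" (3), from world to camera coordinates, as OpenCV has them; the wrist camera has in their place "mount" (4x4, takes a point from camera to tool coordinates, whose origin is the TCP and whose axes are the flange's). Camera axes: x right, y down, z forward; pixel columns grow to the right and rows downward; lengths in m; the calibration is good to about 2 mm. The wrist camera is an equidistant fisheye: a pixel r from the principal point sees the ray r / f radians off the axis. A picture is of the moment at which its call begins: read the wrist's pose just before it. camera_model takes no time and is no camera call.
- job_done(): hands the job in, once; it reports no verdict.
Trained networks look in the newest picture that a camera, given by its name, has taken for a name from the list of things; names that differ only in an ending like _2 or _b are one class to them, and where a whole thing is asked for, a point or a joint stands for the part that bears it (a point fixed in the world has none). Each returns a list of dicts, best first, with "conf" (0 to 1); they miss things now and then, are a little off and sometimes report something else, mostly with a low value. They report only what shows in the picture. A call takes as long as a camera call.
- find_in(camera, target): "bbox" ([left, top, right, bottom] in pixels, round what is visible of it).
- silhouettes(camera, target): "mask" (480x640 bool, what is visible of it) and "bbox" ([left, top, right, bottom] in pixels, round what is visible of it).
- landmark_of(camera, target): "pixel" ([column, row] in pixels: a listed point, or the origin of a listed thing).
The state is a dict: "time": time; "joint_pos": joint angles; "joint_vel": joint speeds; "joint_efforts": joint torques, N m; "tool_pos": TCP position; "tool_rot": TCP orientation; "contact_force": force on the tool from outside, world axes, zero at the start; "ft_torque": the same for the moment, N m; "gripper_width": opening from 0.0 (shut) to 1.0 (fully open).
Only numpy, scipy, OpenCV 4.12 (cv2) and the standard library are available. Lean on these libraries where they do the work, as an engineer would, in place of code of your own. Each camera call takes 0.05 s, during which the arm holds its last target.

TASK

The gel caster is loaded but one place in its stack is short. Take the T-shaped filler slab out of the plate rack and lower it upright (do not drop it) into the one gap in the stack that is wide enough for it, until it stands on the chamber floor; let go of it, then push the caster's sprung face plate fully home, flush against the chamber, and finish while still holding it pressed there, so that I can run the wing nuts on. Leave the bottle, the flask, the dish of nuts and the spare cassettes in the rack where they are.

Things in the scene. Friction and masses are not known exactly. Their poses are not given: they have to be found in the camera images.
- caster: Fixed gel caster: open-topped chamber of clear acrylic on a grey base 185 x 150 x 12 mm. Origin at table level below the chamber's middle; x points from face plate (front, robot's side) to back wall, z up. Inner faces: floor z = 12 mm, back wall x = +60, side walls y = +-52, open face plate x = -60 (home: -47). Side walls are 10 mm thick, x -47 to +72, tops at z = 90.
- stack_floor (a point): Middle of the chamber floor, 12 mm above the table; axes as the caster's. The three cassette bundles stand here in any order along x between face plate and back wall, broad faces across x. All gaps in the stack are under 8 mm except one of 22 to 28 mm, which lies on the front (-x) side of one of the bundles, perhaps next to the open face plate.
- bundle_a_mid (a point): Centre of a loose bundle of five gel cassettes, 37 mm thick (its x), 100 mm wide (y), 80 mm high, standing in the chamber (top at 92 mm above the table).
- bundle_b_mid (a point): Centre of a second such bundle, 37 x 100 x 80 mm.
- bundle_c_mid (a point): Centre of the thin bundle of two cassettes, 15 x 100 x 80 mm, also standing in the chamber.
- face_plate (a joint): Travel of the face plate along the caster's +x: 0 m = open (where it starts), 0.013 m = fully home and flush against the chamber's rubber edge. Springs push it back open with about 2 N when open to 5 N when home; pushing the stack together behind it adds up to about 6 N. It does not stay shut by itself.
- face_front (a point): Centre of the face plate's outer (front) face, 51.5 mm above the table; axes as the caster's (push along +x). The clear plate is 10 mm thick, 134 mm wide, from 13 to 90 mm above the table. Four fixed steel studs, 6 mm thick, run through it at caster y = +-57 mm, z = 26 and 76 mm, and stick out forward to caster x = -105 mm.
- filler_mid (a point): Mid-height centre of the loose T-shaped filler slab of frosted acrylic, 15 mm thick (its x) all over, 110 mm high: the lower part is 94 mm wide (y) and 80 mm high, and a centred grip tab 36 mm wide stands 30 mm above that (tab top 122 mm above the table once in the chamber). About 140 g. It stands upright in one of the rack's two grooves, its foot 8 mm above the table, 55 mm below this point.
- rack: Fixed white plate rack, 150 x 120 mm, 34 mm high; origin at table level in its middle. Two grooves 19 mm wide run along its y at x = +-35 mm, groove floor 8 mm above the table.
- spare_mid (a point): Centre of the loose spare cassettes, plain 15 x 100 x 80 mm, no tab, standing in the rack's other groove (top at 88 mm above the table). Bystander.
- bottle: Loose amber bottle, 66 mm across, 135 mm high, origin at its foot. Bystander.
- flask: Loose conical glass flask, 82 mm across, 124 mm high, origin at its foot. Bystander.
- dish: Loose white dish of brass wing nuts, 72 mm across, 16 mm high, origin at its foot. Bystander.

How it is judged:
On the way:
1. the filler slab stands on the chamber floor in the gap, upright and let go, the face plate not yet pushed home (z of filler_mid in the frame of caster between 0.063 and 0.0705 m and x of filler_mid in the frame of caster between -0.055 and 0.055 m and y of filler_mid in the frame of caster between -0.01 and 0.01 m and angle between filler_mid's own z axis and vertical below 0.2 rad and contact force between the fingers and filler below 0.3 N and value of joint face_plate below 0.01 m), for 0.2 s.
At the end, for the whole second after the job is handed in: Robot still pressing the face plate (over 3 N), within 2 mm of home; filler let go, at rest, upright (0.1 rad) on the chamber floor (3.5 mm), centred within 10 mm across; bundles upright on the floor in the chamber; spare within 25 mm, bottle, flask and dish within 30 mm of their places (value of joint face_plate above 0.011 m and contact force between any of the fingers, the arm and face_plate above 3 N and z of filler_mid in the frame of caster between 0.063 and 0.0705 m and x of filler_mid in the frame of caster between -0.05 and 0.055 m and y of filler_mid in the frame of caster between -0.01 and 0.01 m and angle between each of filler_mid, bundle_a_mid, bundle_b_mid, bundle_c_mid's own z axis and vertical below 0.1 rad and contact force between the fingers and filler below 0.3 N and linear speed of filler below 0.02 m/s and z of each of bundle_a_mid, bundle_b_mid, bundle_c_mid in the frame of caster below 0.056 m and horizontal distance between each of bundle_a_mid, bundle_b_mid, bundle_c_mid and caster below 0.065 m and distance of spare_mid from where it was at the start of the episode below 0.025 m and angle between spare_mid's own z axis and vertical below 0.3 rad and distance of each of bottle, flask, dish from where it was at the start of the episode below 0.03 m); the arm keeps its last pose, push and grip.
It fails at once if the filler slab is dropped (let go and falling faster than 0.7 m/s) (linear speed of filler above 0.7 m/s and contact force between the fingers and filler below 0.1 N).
It fails at once if a bystander is displaced by more than 40 mm (distance of any of bottle, flask, dish, spare_mid from where it was at the start of the episode above 0.04 m).
It also fails if it takes over 58 s, if anything falls off the work surface, if the arm or the gripper's body presses on something with over 40 N, if the wrist force passes 120 N, or if a joint passes its speed limit or range.

## Working session

There is one attempt and no reset: what is moved stays moved. The work goes in short steps, Python scripts to look and compute and a shell command to move; the robot and the scene stay as the last step left them, time stands still between calls to the robot, and variables do not carry over. Pictures are saved under pics/ and viewed, and the job is handed in when it is done.

```bash
ls; mkdir -p pics; python3 - <<'E'
from plant import *
import cv2,json
print(state())
for c in ["scene","side","wrist"]:
    im=grab_frame(c); cv2.imwrite(f"pics/a_{c}.png",im[:,:,::-1])
    m=camera_model(c); print(c,m)
E
```

```text
pics
{'time': 0.0, 'joint_pos': array([-1.31300850e+00,  5.33829452e-02,  1.61431757e+00,  1.99449806e-05,
        1.47600283e+00, -1.18993992e-01]), 'joint_vel': array([-0.00013701,  0.00108047,  0.00115155,  0.00174545,  0.00032622,
       -0.00132535]), 'joint_efforts': array([-7.26049129e-04, -3.93673611e+01, -3.70179999e+01, -1.61053972e-04,
        7.16890165e-03,  1.00311328e-05]), 'tool_pos': array([ 0.22981144, -0.58057267,  0.24703274]), 'tool_rot': array([-1.05349439e-03,  9.82306487e-01,  1.87277474e-01, -6.32761822e-05]), 'contact_force': array([ 0.33288125,  0.13518452, -0.02050694]), 'ft_torque': array([-0.04638775,  0.03141023, -0.01923559]), 'gripper_width': 1.0029139938909772}
scene {'camera_matrix': array([[585.52012696,   0.        , 323.54005123],
       [  0.        , 585.52012696, 235.80759063],
       [  0.        ,   0.        ,   1.        ]]), 'rvec': array([ 2.07900751,  1.36899809, -0.54195778]), 'tvec': array([-0.17484723, -0.35954286,  1.72072862])}
side {'camera_matrix': array([[584.42548562,   0.        , 318.90497444],
       [  0.        , 584.42548562, 232.58844991],
       [  0.        ,   0.        ,   1.        ]]), 'rvec': array([ 0.07602393, -2.92188885,  1.07061789]), 'tvec': array([0.58165863, 0.12251882, 1.09095172])}
wrist {'camera_matrix': array([[371.64829954,   0.        , 318.10138113],
       [  0.        , 371.64829954, 241.31398192],
       [  0.        ,   0.        ,   1.        ]]), 'mount': array([[ 7.89123968e-04, -9.65258432e-01, -2.61295878e-01,
         6.63049124e-02],
       [ 9.99999688e-01,  7.71206461e-04,  1.71109406e-04,
        -5.78248072e-05],
       [ 3.63482726e-05, -2.61295932e-01,  9.65258740e-01,
        -1.25421479e-01],
       [ 0.00000000e+00,  0.00000000e+00,  0.00000000e+00,
         1.00000000e+00]])}
```

View pics/a_scene.png

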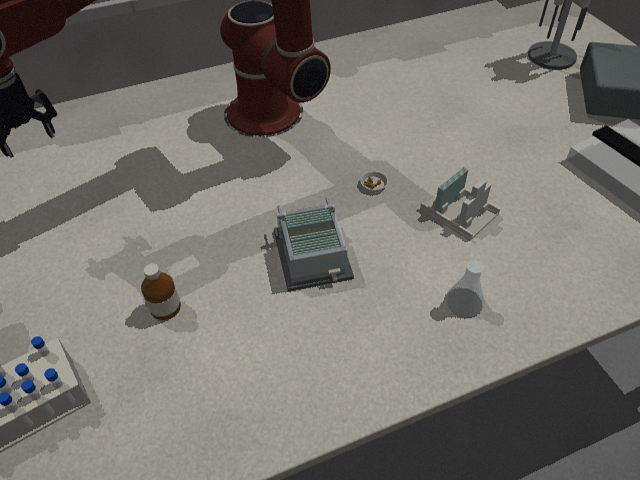

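View pics/a_side.png

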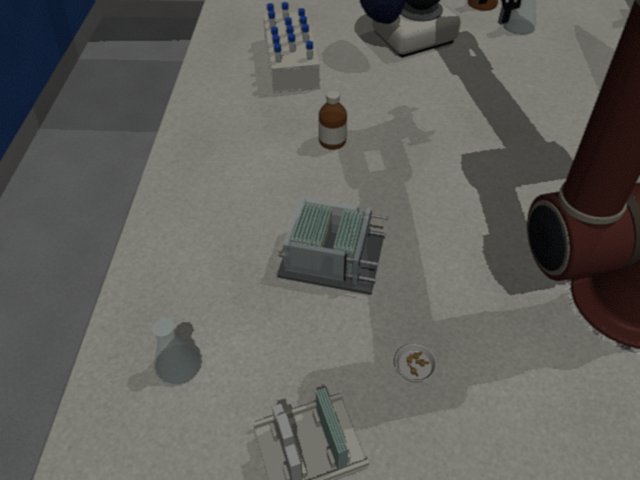

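View pics/a_wrist.png

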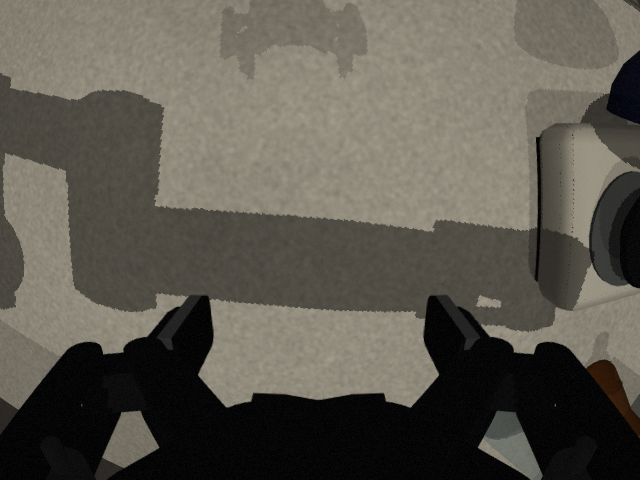

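The scene view shows the caster at about (312,245), the rack at (465,210) with the frosted filler at (477,203) and the green spare at (450,190), and the dish at (372,183). The side view shows the filler at (288,438) and a gap in the stack near (328,230). Next I triangulate.

```bash
cat > h.py <<'E'
import numpy as np, cv2
from plant import *
def cam(c):
    m=camera_model(c); R=cv2.Rodrigues(np.array(m['rvec']))[0]; return np.array(m['camera_matrix']),R,np.array(m['tvec']).ravel()
def ray(c,px):
    K,R,t=cam(c); d=R.T@np.linalg.inv(K)@np.array([px[0],px[1],1.]); return -R.T@t, d/np.linalg.norm(d)
def onz(c,px,z):
    o,d=ray(c,px); return o+d*(z-o[2])/d[2]
def tri(obs):
    A=np.zeros((3,3));b=np.zeros(3)
    for c,px in obs:
        o,d=ray(c,px);P=np.eye(3)-np.outer(d,d);A+=P;b+=P@o
    x=np.linalg.solve(A,b)
    return x,[round(1000*np.linalg.norm((np.eye(3)-np.outer(ray(c,p)[1],ray(c,p)[1]))@(x-ray(c,p)[0])),1) for c,p in obs]
def proj(c,X):
    K,R,t=cam(c); return cv2.projectPoints(np.atleast_2d(np.array(X,float)),cv2.Rodrigues(R)[0],t,K,None)[0][:,0]
def wrot(s):
    from scipy.spatial.transform import Rotation as Ro
    q=s['tool_rot']; return Ro.from_quat([q[1],q[2],q[3],q[0]]).as_matrix()
def wray(px,s=None):
    s=s or state(); m=camera_model('wrist');K=np.array(m['camera_matrix']);M=np.array(m['mount'])
    u=np.array([(px[0]-K[0,2]),(px[1]-K[1,2])])/K[0,0]; th=np.linalg.norm(u); 
    d=np.array([*(u/max(th,1e-9)*np.sin(th)),np.cos(th)]); R=wrot(s)
    return R@M[:3,3]+s['tool_pos'], R@M[:3,:3]@d
def wonz(px,z,s=None):
    o,d=wray(px,s); return o+d*(z-o[2])/d[2]
def wproj(X,s):
    m=camera_model('wrist');K=np.array(m['camera_matrix']);M=np.array(m['mount']);R=wrot(s)
    p=M[:3,:3].T@(R.T@(np.array(X)-s['tool_pos'])-M[:3,3]); th=np.arctan2(np.hypot(p[0],p[1]),p[2]); n=np.hypot(p[0],p[1])
    return K[:2,2]+K[0,0]*th*p[:2]/n
E
python3 - <<'E'
from h import *
np.set_printoptions(precision=4,suppress=True)
for n in ['caster','stack_floor','bundle_a_mid','bundle_b_mid','bundle_c_mid','face_front','filler_mid','rack','spare_mid','bottle','flask','dish']:
    o=[]
    for c in ['scene','side']:
        r=landmark_of(c,n)
        print(n,c,[(np.round(q['pixel'],1),round(q['conf'],2)) for q in r[:3]])
        if r:o.append((c,r[0]['pixel']))
    if len(o)==2: print('   ',*tri(o))
s={}
print(state()['time'])
E
```

```text
caster scene [(array([311.6, 255.3]), 0.8)]
caster side [(array([329.7, 254.9]), 0.92)]
    [ 0.5635 -0.076   0.0024] [np.float64(2.4), np.float64(2.4)]
stack_floor scene []
stack_floor side [(array([326.7, 252.6]), 0.84), (array([310. , 236.2]), 0.42)]
bundle_a_mid scene [(array([314.2, 255.4]), 0.79)]
bundle_a_mid side [(array([306.5, 236.9]), 0.96), (array([330. , 140.3]), 0.45)]
    [ 0.6067 -0.0832  0.0503] [np.float64(5.4), np.float64(5.4)]
bundle_b_mid scene [(array([308.6, 228.6]), 0.57)]
bundle_b_mid side [(array([415.8, 364.1]), 0.6), (array([350. , 243.4]), 0.57)]
    [ 0.3517  0.0248 -0.1913] [np.float64(36.7), np.float64(36.7)]
bundle_c_mid scene [(array([312.5, 249. ]), 0.58)]
bundle_c_mid side [(array([320.9, 237.9]), 0.8)]
    [ 0.5817 -0.0806  0.0476] [np.float64(1.4), np.float64(1.4)]
face_front scene [(array([303.8, 219. ]), 0.71), (array([311.8, 251.1]), 0.24)]
face_front side [(array([361.8, 246.8]), 0.71)]
    [ 0.4986 -0.0637  0.0521] [np.float64(7.0), np.float64(7.0)]
filler_mid scene [(array([474.6, 202. ]), 0.94)]
filler_mid side [(array([285.8, 441.4]), 0.9
[... 246 characters left out ...]
at64(0.2), np.float64(0.2)]
spare_mid scene [(array([453.5, 191.2]), 0.94)]
spare_mid side [(array([330.7, 430.9]), 0.95)]
    [0.548  0.3007 0.0492] [np.float64(0.7), np.float64(0.7)]
bottle scene [(array([164.5, 305.1]), 0.87)]
bottle side [(array([331.5, 141. ]), 0.76), (array([177.3, 361.5]), 0.53)]
    [ 0.572  -0.4182  0.006 ] [np.float64(5.8), np.float64(5.8)]
flask scene [(array([462.1, 301.1]), 0.61)]
flask side [(array([178.8, 360.9]), 0.72)]
    [0.8137 0.1715 0.0051] [np.float64(2.6), np.float64(2.6)]
dish scene [(array([373.3, 183.8]), 0.64), (array([315. , 247.8]), 0.63)]
dish side [(array([414.7, 364.7]), 0.7)]
    [0.4075 0.1584 0.0052] [np.float64(2.1), np.float64(2.1)]
1.35
```

```bash
python3 - <<'E'
import cv2
a=cv2.imread('pics/a_scene.png');b=cv2.imread('pics/a_side.png')
cv2.imwrite('pics/z1.png',cv2.resize(a[140:300,250:510],None,fx=3,fy=3,interpolation=cv2.INTER_CUBIC))
cv2.imwrite('pics/z2.png',cv2.resize(b[190:300,260:400],None,fx=5,fy=5,interpolation=cv2.INTER_CUBIC))
cv2.imwrite('pics/z3.png',cv2.resize(b[370:480,240:380],None,fx=5,fy=5,interpolation=cv2.INTER_CUBIC))
E
```

```text
(no output)
```

View pics/z1.png

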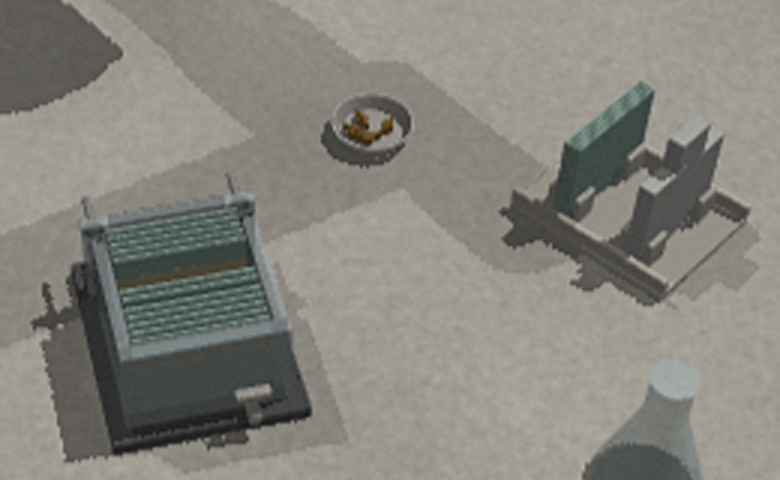

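View pics/z2.png

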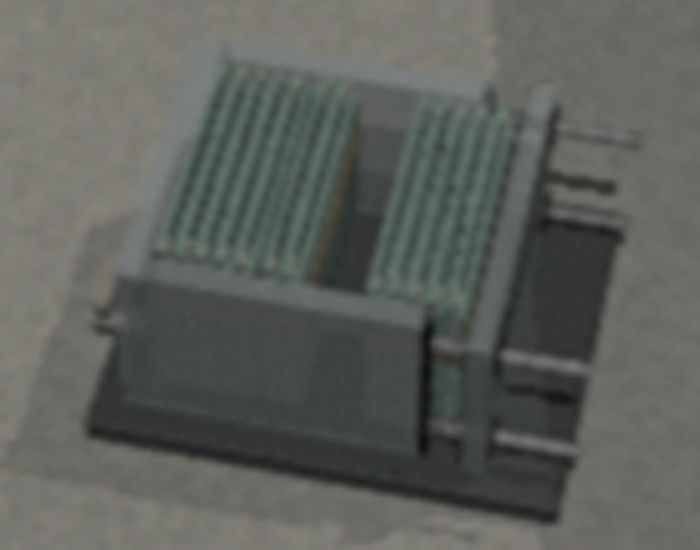

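View pics/z3.png

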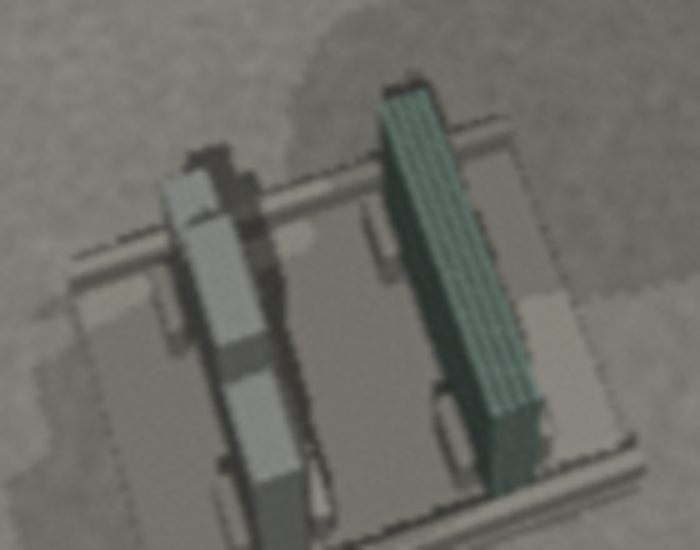

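The views show that the gap lies between the front five-cassette bundle and the seven at the back. Next I plan a move to look down on the caster with the wrist camera.

```bash
cat > plan.py <<'E'
import sys,json
from h import *
from scipy.spatial.transform import Rotation as Ro
def plan(target,yx,s=None,step=0.028,P=None,R=None):
    """target TCP, yx = desired world yaw (deg) of tool x, tool down. prints rows per-tool-axis"""
    s=s or state()
    P=np.array(s['tool_pos']) if P is None else P; R=wrot(s) if R is None else R
    y=np.radians(yx); T=np.array([[np.cos(y),np.sin(y),0],[np.sin(y),-np.cos(y),0],[0,0,-1]]).T
    rv=Ro.from_matrix(R.T@T).as_rotvec(); d=np.array(target)-P
    n=max(int(np.ceil(np.linalg.norm(d)/step)),int(np.ceil(np.degrees(np.linalg.norm(rv))/4.9)),1)
    print('n',n,'rotvec deg',np.degrees(rv).round(2),'d',d.round(4))
    a=rv/n/np.radians(5)
    for i in range(n):
        Ri=R@Ro.from_rotvec(rv*i/n).as_matrix()
        t=Ri.T@d/n/0.03
        print(i+1,a.round(3).tolist(),t.round(3).tolist())
if __name__=='__main__':
    v=[float(x) for x in sys.argv[1:5]]; plan(v[:3],v[3])
E
python3 plan.py 0.56 -0.09 0.28 79
```

```text
n 22 rotvec deg [ -0.    -0.   -57.41] d [0.33   0.4911 0.0317]
1 [-0.0, -0.0, -0.522] [0.739, -0.508, -0.048]
2 [-0.0, -0.0, -0.522] [0.761, -0.474, -0.048]
3 [-0.0, -0.0, -0.522] [0.782, -0.439, -0.048]
4 [-0.0, -0.0, -0.522] [0.801, -0.403, -0.048]
5 [-0.0, -0.0, -0.522] [0.819, -0.366, -0.048]
6 [-0.0, -0.0, -0.522] [0.834, -0.328, -0.048]
7 [-0.0, -0.0, -0.522] [0.848, -0.29, -0.048]
8 [-0.0, -0.0, -0.522] [0.861, -0.251, -0.048]
9 [-0.0, -0.0, -0.522] [0.871, -0.211, -0.048]
10 [-0.0, -0.0, -0.522] [0.88, -0.171, -0.048]
11 [-0.0, -0.0, -0.522] [0.887, -0.131, -0.048]
12 [-0.0, -0.0, -0.522] [0.892, -0.091, -0.048]
13 [-0.0, -0.0, -0.522] [0.895, -0.05, -0.048]
14 [-0.0, -0.0, -0.522] [0.896, -0.009, -0.048]
15 [-0.0, -0.0, -0.522] [0.896, 0.032, -0.048]
16 [-0.0, -0.0, -0.522] [0.894, 0.072, -0.048]
17 [-0.0, -0.0, -0.522] [0.889, 0.113, -0.048]
18 [-0.0, -0.0, -0.522] [0.883, 0.153, -0.048]
19 [-0.0, -0.0, -0.522] [0.875, 0.193, -0.048]
20 [-0.0, -0.0, -0.522] [0.866, 0.233, -0.048]
21 [-0.0, -0.0, -0.522] [0.854, 0.272, -0.048]
22 [-0.0, -0.0, -0.522] [0.841, 0.311, -0.048]
```

```bash
python3 -m crank '[{"angular":[0,0,-0.52],"delta_pos":[0.74,-0.51,-0.05],"gripper":1},{"angular":[0,0,-0.52],"delta_pos":[0.76,-0.47,-0.05],"gripper":1},{"angular":[0,0,-0.52],"delta_pos":[0.78,-0.44,-0.05],"gripper":1},{"angular":[0,0,-0.52],"delta_pos":[0.8,-0.4,-0.05],"gripper":1},{"angular":[0,0,-0.52],"delta_pos":[0.82,-0.37,-0.05],"gripper":1},{"angular":[0,0,-0.52],"delta_pos":[0.83,-0.33,-0.05],"gripper":1},{"angular":[0,0,-0.52],"delta_pos":[0.85,-0.29,-0.05],"gripper":1},{"angular":[0,0,-0.52],"delta_pos":[0.86,-0.25,-0.05],"gripper":1},{"angular":[0,0,-0.52],"delta_pos":[0.87,-0.21,-0.05],"gripper":1},{"angular":[0,0,-0.52],"delta_pos":[0.88,-0.17,-0.05],"gripper":1},{"angular":[0,0,-0.52],"delta_pos":[0.89,-0.13,-0.05],"gripper":1}]'
python3 -m crank '[{"angular":[0,0,-0.52],"delta_pos":[0.89,-0.09,-0.05],"gripper":1},{"angular":[0,0,-0.52],"delta_pos":[0.9,-0.05,-0.05],"gripper":1},{"angular":[0,0,-0.52],"delta_pos":[0.9,0,-0.05],"gripper":1},{"angular":[0,0,-0.52],"delta_pos":[0.9,0.03,-0.05],"gripper":1},{"angular":[0,0,-0.52],"delta_pos":[0.89,0.07,-0.05],"gripper":1},{"angular":[0,0,-0.52],"delta_pos":[0.89,0.11,-0.05],"gripper":1},{"angular":[0,0,-0.52],"delta_pos":[0.88,0.15,-0.05],"gripper":1},{"angular":[0,0,-0.52],"delta_pos":[0.88,0.19,-0.05],"gripper":1},{"angular":[0,0,-0.52],"delta_pos":[0.87,0.23,-0.05],"gripper":1},{"angular":[0,0,-0.52],"delta_pos":[0.85,0.27,-0.05],"gripper":1},{"angular":[0,0,-0.52],"delta_pos":[0.84,0.31,-0.05],"gripper":1},{"angular":[0,0,0],"delta_pos":[0,0,0],"gripper":1}]'
python3 - <<'E'
from h import *
s=state();im=grab_frame('wrist'); cv2.imwrite('pics/b_wrist.png',im[:,:,::-1])
print(s['time'],s['tool_pos'],wrot(s)[:,0])
np.save('sb.npy',s,allow_pickle=True)
E
```

```text
time: 2.72
tool_pos: [0.3959, -0.3335, 0.2651]
tool_rot: [0.0, 0.905, 0.426, 0.0]
contact_force: [0.9, -0.7, -0.5]
gripper_width: 1.001
time: 4.22
tool_pos: [0.5607, -0.0879, 0.2816]
tool_rot: [0.0, 0.771, 0.636, 0.0]
contact_force: [-0.1, -0.3, -0.4]
gripper_width: 1.002
4.225 [ 0.5607448  -0.08792012  0.28157366] [1.90131219e-01 9.81758686e-01 5.07705011e-05]
```

View pics/b_wrist.png

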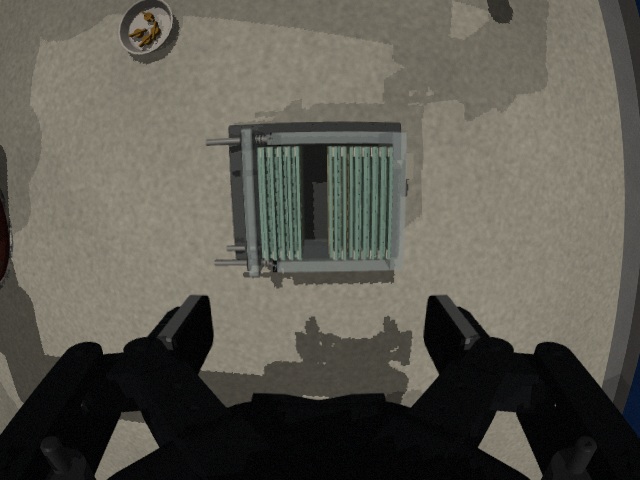

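The wrist view shows the caster squarely: the chamber spans roughly (250,132) to (405,272), and the dark gap is at columns 302–328. I enlarge it and overlay the model.

```bash
cat > ov.py <<'E'
from h import *
import sys
def overlay(img,s,x,y,yawdeg,gapx=None,box=(200,100,430,300),f=3,out='pics/o.png'):
    im=cv2.imread(img); l,t,r,b=box; big=cv2.resize(im[t:b,l:r],None,fx=f,fy=f,interpolation=cv2.INTER_CUBIC)
    c,sn=np.cos(np.radians(yawdeg)),np.sin(np.radians(yawdeg))
    W=lambda p:(x+c*p[0]-sn*p[1],y+sn*p[0]+c*p[1],p[2])
    def line(p,q,col):
        pts=[wproj(W(np.array(p)+(np.array(q)-p)*k),s) for k in np.linspace(0,1,8)]
        pts=np.array([((u-l+.5)*f-.5,(v-t+.5)*f-.5) for u,v in pts]).round().astype(int)
        cv2.polylines(big,[pts],False,col,1)
    z=.09
    for a in (-1,1):
        line((-.047,a*.052,z),(.072,a*.052,z),(0,0,255)); line((-.047,a*.062,z),(.072,a*.062,z),(0,0,255))
    line((.06,-.052,z),(.06,.052,z),(0,0,255));line((.072,-.062,z),(.072,.062,z),(0,0,255))
    line((-.07,-.067,z),(-.07,.067,z),(255,0,255));line((-.06,-.067,z),(-.06,.067,z),(255,0,255))
    for g in gapx or []: line((g,-.05,.092),(g,.05,.092),(0,255,255))
    cv2.imwrite(out,big)
E
python3 - <<'E'
from ov import *
s=np.load('sb.npy',allow_pickle=True).item()
# rough pixel points at z=.09: back-left etc
for n,p in dict(BL_outer=(401,132),BR_outer=(402,272),frontL=(243,128),frontR=(252,276)).items(): print(n,wonz(p,.09,s).round(4))
for n in ['caster','face_front','stack_floor','bundle_a_mid','bundle_b_mid','bundle_c_mid']:
    z=dict(caster=0,face_front=.0515,stack_floor=.012).get(n,.052)
    for q in landmark_of('wrist',n)[:3]: print(n,q['conf'],np.round(q['pixel'],1),wonz(q['pixel'],z,s).round(4))
overlay('pics/b_wrist.png',s,.5635,-.076,-11)
E
```

```text
BL_outer [ 0.6453 -0.0256  0.09  ]
BR_outer [ 0.6278 -0.1506  0.09  ]
frontL [0.5135 0.0031 0.09  ]
frontR [ 0.4914 -0.1281  0.09  ]
caster 0.57 [321.8 190.4] [ 0.5678 -0.0749  0.    ]
face_front 0.6 [251.1 200.9] [ 0.4989 -0.0649  0.0515]
stack_floor 0.92 [323.3 196.3] [ 0.5683 -0.0799  0.012 ]
bundle_a_mid 0.92 [362.1 195.9] [ 0.6058 -0.0807  0.052 ]
bundle_b_mid 0.63 [284.8 198.6] [ 0.5319 -0.0692  0.052 ]
bundle_c_mid 0.83 [335.8 199.1] [ 0.5802 -0.0791  0.052 ]
```

View pics/o.png

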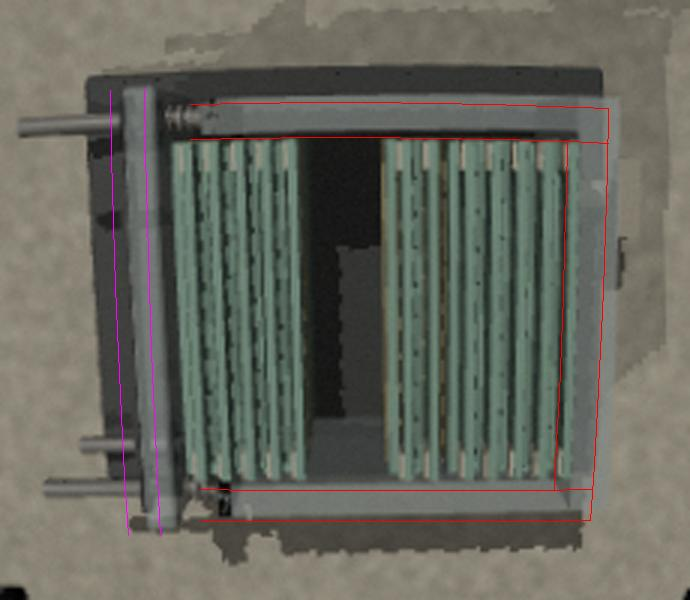

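```bash
python3 - <<'E'
from ov import *
from scipy.optimize import least_squares
s=np.load('sb.npy',allow_pickle=True).item()
C=[((.072,.062,.09),(617,98)),((.072,-.062,.09),(606,518)),((.06,.052,.09),(577,137)),((.06,-.052,.09),(568,482)),((-.07,.067,.09),(124,88)),((-.07,-.067,.09),(150,528))]
obs=np.array([((u+.5)/3-.5+200,(v+.5)/3-.5+100) for _,(u,v) in C]);M=np.array([c[0] for c in C])
def W(p,m): 
    c,sn=np.cos(p[2]),np.sin(p[2]); return np.array([p[0]+c*m[0]-sn*m[1],p[1]+sn*m[0]+c*m[1],m[2]])
f=lambda p:np.concatenate([wproj(W(p,m),s)-o for m,o in zip(M,obs)])
r=least_squares(f,[.56,-.076,-.18],loss='soft_l1'); print(r.x[:2],np.degrees(r.x[2]),f(r.x).reshape(-1,2).round(1))
p=r.x
c,sn=np.cos(p[2]),np.sin(p[2])
for u,v in [(300,300),(303,460),(297,150),(383,150),(388,460)]:
    w=wonz(((u+.5)/3-.5+200,(v+.5)/3-.5+100),.092,s)-[p[0],p[1],0]
    print((u,v),(c*w[0]+sn*w[1]).round(4),(-sn*w[0]+c*w[1]).round(4))
overlay('pics/b_wrist.png',s,p[0],p[1],np.degrees(p[2]),gapx=[-.022,.004])
# cross-check scene/side
for c_ in ['scene','side']:
    print(c_,[proj(c_,W(p,m))[0].round(1).tolist() for m in [(.072,.062,.09),(.072,-.062,.09),(-.07,.067,.09),(-.07,-.067,.09)]])
E
```

```text
[ 0.56777896 -0.07545306] -10.299861523052803 [[ 0.9  0.9]
 [-0.1 -1.6]
 [ 0.6 -0.9]
 [ 0.4  0.3]
 [-0.9 -0.2]
 [-2.1  1.9]]
(300, 300) -0.02 0.0046
(303, 460) -0.0201 -0.0431
(297, 150) -0.02 0.0474
(383, 150) 0.004 0.047
(388, 460) 0.005 -0.0434
scene [[347.7, 251.1], [290.3, 261.5], [334.6, 204.5], [276.8, 214.4]]
side [[282.6, 243.6], [299.8, 195.9], [358.4, 259.6], [371.7, 205.9]]
```

View pics/o.png

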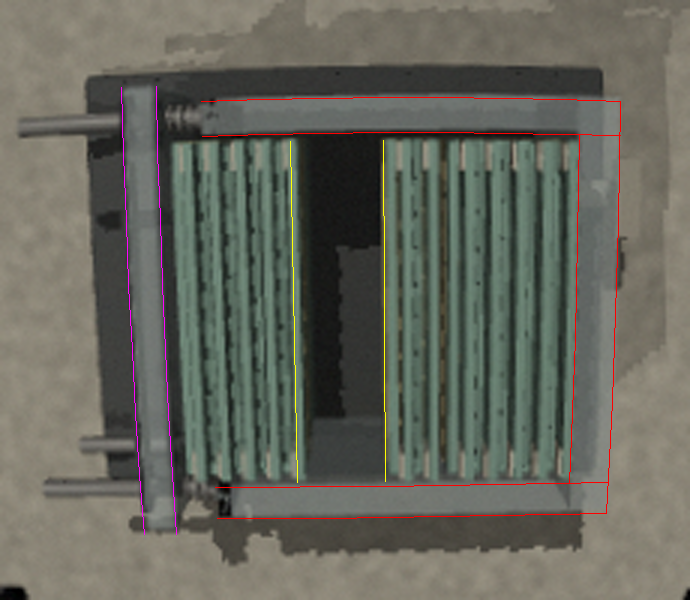

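The overlay fits within about 1–2 px: caster at (0.568, −0.0755), yaw −10.3°. The gap runs from x = −20 to +4.5 mm (24.5 mm wide), so its middle is at −7.7 mm. Next is the rack.

```bash
python3 plan.py 0.60 0.30 0.28 108
```

```text
n 15 rotvec deg [-0.000e+00  1.000e-02 -2.927e+01] d [ 0.0398  0.3909 -0.0013]
1 [-0.0, 0.0, -0.39] [0.869, -0.083, 0.003]
2 [-0.0, 0.0, -0.39] [0.871, -0.053, 0.003]
3 [-0.0, 0.0, -0.39] [0.873, -0.024, 0.003]
4 [-0.0, 0.0, -0.39] [0.873, 0.006, 0.003]
5 [-0.0, 0.0, -0.39] [0.872, 0.036, 0.003]
6 [-0.0, 0.0, -0.39] [0.871, 0.065, 0.003]
7 [-0.0, 0.0, -0.39] [0.868, 0.095, 0.003]
8 [-0.0, 0.0, -0.39] [0.864, 0.125, 0.003]
9 [-0.0, 0.0, -0.39] [0.859, 0.154, 0.003]
10 [-0.0, 0.0, -0.39] [0.854, 0.183, 0.003]
11 [-0.0, 0.0, -0.39] [0.847, 0.212, 0.003]
12 [-0.0, 0.0, -0.39] [0.839, 0.241, 0.003]
13 [-0.0, 0.0, -0.39] [0.831, 0.269, 0.003]
14 [-0.0, 0.0, -0.39] [0.821, 0.297, 0.003]
15 [-0.0, 0.0, -0.39] [0.81, 0.325, 0.003]
```

```bash
python3 -m crank '[{"angular":[0,0,-0.39],"delta_pos":[0.87,-0.08,0],"gripper":1},{"angular":[0,0,-0.39],"delta_pos":[0.87,-0.05,0],"gripper":1},{"angular":[0,0,-0.39],"delta_pos":[0.87,-0.02,0],"gripper":1},{"angular":[0,0,-0.39],"delta_pos":[0.87,0.01,0],"gripper":1},{"angular":[0,0,-0.39],"delta_pos":[0.87,0.04,0],"gripper":1},{"angular":[0,0,-0.39],"delta_pos":[0.87,0.07,0],"gripper":1},{"angular":[0,0,-0.39],"delta_pos":[0.87,0.1,0],"gripper":1},{"angular":[0,0,-0.39],"delta_pos":[0.86,0.13,0],"gripper":1}]'
python3 -m crank '[{"angular":[0,0,-0.39],"delta_pos":[0.86,0.15,0],"gripper":1},{"angular":[0,0,-0.39],"delta_pos":[0.85,0.18,0],"gripper":1},{"angular":[0,0,-0.39],"delta_pos":[0.85,0.21,0],"gripper":1},{"angular":[0,0,-0.39],"delta_pos":[0.84,0.24,0],"gripper":1},{"angular":[0,0,-0.39],"delta_pos":[0.83,0.27,0],"gripper":1},{"angular":[0,0,-0.39],"delta_pos":[0.82,0.3,0],"gripper":0.55},{"angular":[0,0,-0.39],"delta_pos":[0.81,0.33,0],"gripper":0.55},{"angular":[0,0,0],"delta_pos":[0,0,0],"gripper":0.55}]'
python3 - <<'E'
from h import *
s=state();im=grab_frame('wrist'); cv2.imwrite('pics/c_wrist.png',im[:,:,::-1])
print(s['time'],s['tool_pos'],wrot(s)[:,0])
np.save('sc.npy',s,allow_pickle=True)
for n,z in [('filler_mid',.063),('spare_mid',.048),('rack',0)]:
    for q in landmark_of('wrist',n)[:3]: print(n,q['conf'],np.round(q['pixel'],1),wonz(q['pixel'],z,s).round(4))
cv2.imwrite('pics/c_z.png',cv2.resize(im[80:330,180:460,::-1],None,fx=2.8,fy=2.4*2.8/2.8,interpolation=cv2.INTER_CUBIC) if 0 else cv2.resize(im[90:340,180:480,::-1],None,fx=2.4,fy=2.4,interpolation=cv2.INTER_CUBIC))
E
```

```text
time: 5.58
tool_pos: [0.5827, 0.118, 0.2813]
tool_rot: [0.0, 0.679, 0.734, -0.0]
contact_force: [0.5, -0.7, 0.3]
gripper_width: 1.0
time: 6.58
tool_pos: [0.6009, 0.3019, 0.281]
tool_rot: [-0.0, 0.587, 0.81, -0.0]
contact_force: [-0.2, -0.1, -0.2]
gripper_width: 0.55
6.575 [0.60094803 0.30187477 0.28103179] [-3.11990634e-01  9.50085174e-01  8.40225222e-05]
filler_mid 0.76 [336.4 195.9] [0.6121 0.3234 0.063 ]
spare_mid 0.55 [264.  202.4] [0.548  0.2936 0.048 ]
spare_mid 0.27 [134.5 266.3] [0.4257 0.1813 0.048 ]
rack 0.82 [300.  193.6] [0.579  0.3057 0.    ]
```

View pics/c_wrist.png

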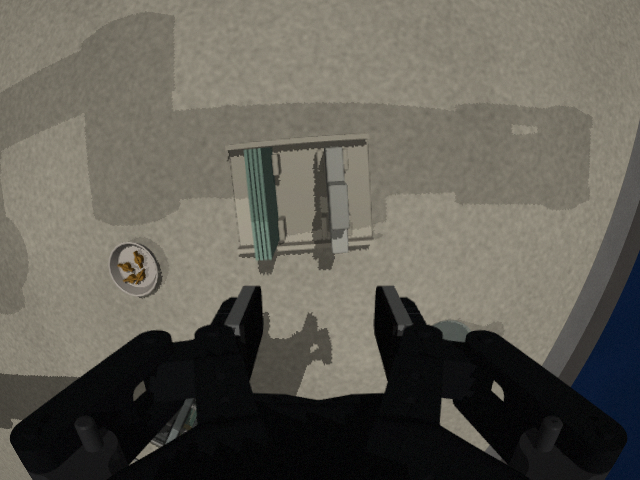

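View pics/c_z.png

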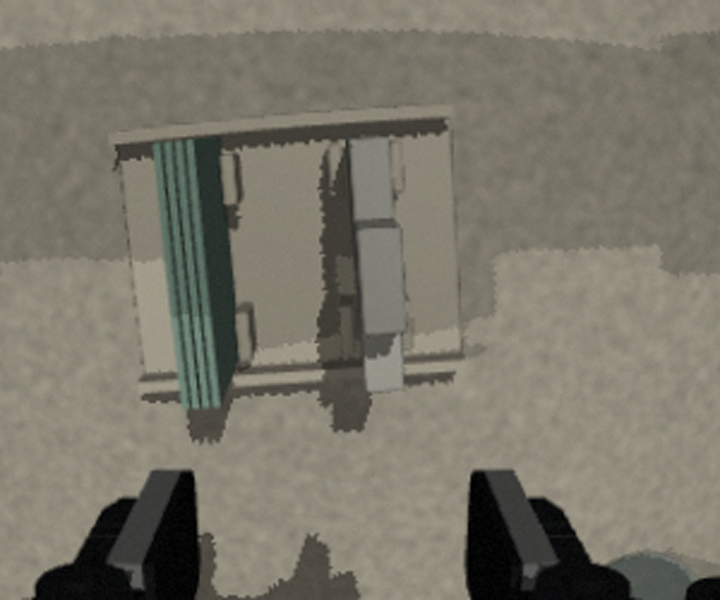

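The filler's tab top shows in the enlargement at (358,228)–(406,333), between its two shoulders.

```bash
python3 - <<'E'
from h import *
s=np.load('sc.npy',allow_pickle=True).item()
g=lambda u,v,z:wonz(((u+.5)/2.4-.5+180,(v+.5)/2.4-.5+90),z,s)
A=[g(*p,.118) for p in [(357,228),(402,227),(407,332),(363,336)]]
print(np.array(A).round(4)); m=np.mean(A,0); print('mid',m)
u=(A[0]+A[1]-A[2]-A[3])/2; print('tab width',np.linalg.norm(u),'yaw of y-dir',np.degrees(np.arctan2(u[1],u[0])),'thick',np.linalg.norm(A[1]-A[0]))
B=[g(*p,.088) for p in [(352,140),(390,140),(402,389),(366,390)]]
m=np.mean(B,0);u=(B[0]+B[1]-B[2]-B[3])/2; print('shoulders mid',m,np.linalg.norm(u),np.degrees(np.arctan2(u[1],u[0])))
# rack rails
B=[g(*p,.034) for p in [(113,133),(452,108)]]; d=B[1]-B[0];print('rail',np.linalg.norm(d),np.degrees(np.arctan2(d[1],d[0])))
# spare
B=[g(*p,.088) for p in [(155,143),(195,140),(221,406),(181,408)]];u=(B[0]+B[1]-B[2]-B[3])/2; print('spare',np.mean(B,0),np.linalg.norm(u),np.degrees(np.arctan2(u[1],u[0])))
E
```

```text
[[0.5983 0.3365 0.118 ]
 [0.6121 0.3414 0.118 ]
 [0.6252 0.3088 0.118 ]
 [0.6117 0.3029 0.118 ]]
mid [0.6118293  0.32240501 0.118     ]
tab width 0.035623570379159857 yaw of y-dir 111.78109505593943 thick 0.014632688546518854
shoulders mid [0.61194244 0.32228862 0.088     ] 0.0920951892563778 111.72442928643257
rail 0.14224933430735912 21.899585424392598
spare [0.54706975 0.29738017 0.088     ] 0.09935289367807223 111.99871160046634
```

```bash
python3 plan.py 0.6118 0.3224 0.15 111.75
```

```text
n 5 rotvec deg [-0.02  0.02 -3.75] d [ 0.0107  0.0228 -0.1312]
1 [-0.001, 0.001, -0.15] [0.122, 0.115, 0.875]
2 [-0.001, 0.001, -0.15] [0.121, 0.117, 0.875]
3 [-0.001, 0.001, -0.15] [0.119, 0.118, 0.875]
4 [-0.001, 0.001, -0.15] [0.118, 0.12, 0.875]
5 [-0.001, 0.001, -0.15] [0.116, 0.121, 0.875]
```

```bash
python3 -m crank '[{"angular":[0,0,-0.15],"delta_pos":[0.12,0.12,0.875],"gripper":0.55},{"angular":[0,0,-0.15],"delta_pos":[0.12,0.12,0.875],"gripper":0.55},{"angular":[0,0,-0.15],"delta_pos":[0.12,0.12,0.875],"gripper":0.55},{"angular":[0,0,-0.15],"delta_pos":[0.12,0.12,0.875],"gripper":0.55},{"angular":[0,0,-0.15],"delta_pos":[0.12,0.12,0.875],"gripper":0.55},{"angular":[0,0,0],"delta_pos":[0,0,0],"gripper":0.55},{"angular":[0,0,0],"delta_pos":[0,0,0],"gripper":0.55}]'
python3 plan.py 0.6118 0.3224 0.11 111.75
python3 - <<'E'
from h import *
s=state();im=grab_frame('wrist'); cv2.imwrite('pics/d_wrist.png',im[:,:,::-1])
im=grab_frame('side'); cv2.imwrite('pics/d_side.png',cv2.resize(im[350:480,230:390,::-1],None,fx=4.5,fy=4.5))
E
```

```text
time: 7.65
tool_pos: [0.6125, 0.3228, 0.1513]
tool_rot: [0.0, 0.561, 0.828, 0.001]
contact_force: [0.3, 0.3, 0.5]
gripper_width: 0.551
n 2 rotvec deg [ 0.08  0.01 -0.  ] d [-0.0007 -0.0004 -0.0413]
1 [0.008, 0.001, -0.0] [-0.001, -0.014, 0.689]
2 [0.008, 0.001, -0.0] [-0.001, -0.014, 0.689]
```

View pics/d_wrist.png

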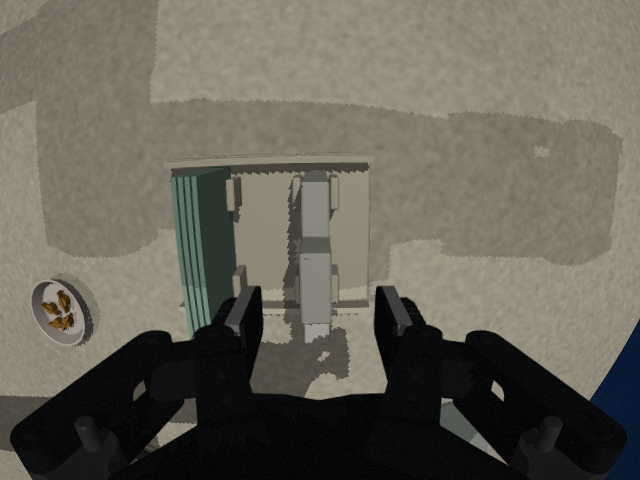

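View pics/d_side.png

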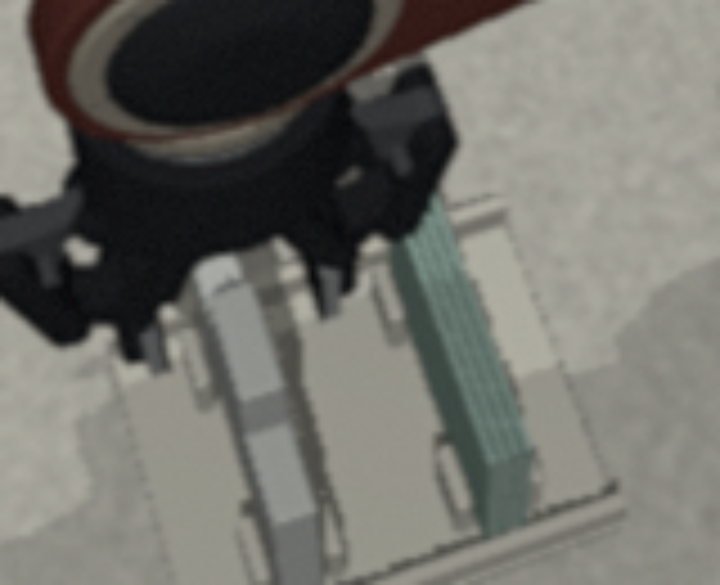

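The tab sits centred between the jaws (columns 303–330, jaws at about 240 and 400). I lower onto it and close.

```bash
python3 -m crank '[{"angular":[0,0,0],"delta_pos":[0,-0.01,0.69],"gripper":0.55},{"angular":[0,0,0],"delta_pos":[0,-0.01,0.69],"gripper":0.55},{"angular":[0,0,0],"delta_pos":[0,0,0],"gripper":0.55},{"angular":[0,0,0],"delta_pos":[0,0,0],"gripper":0.55}]'
python3 - <<'E'
from h import *
im=grab_frame('wrist'); cv2.imwrite('pics/e_wrist.png',im[:,:,::-1])
E
```

```text
time: 8.25
tool_pos: [0.6112, 0.3228, 0.1081]
tool_rot: [-0.0, 0.561, 0.828, -0.0]
contact_force: [-0.2, 0.8, 0.1]
gripper_width: 0.55
```

View pics/e_wrist.png

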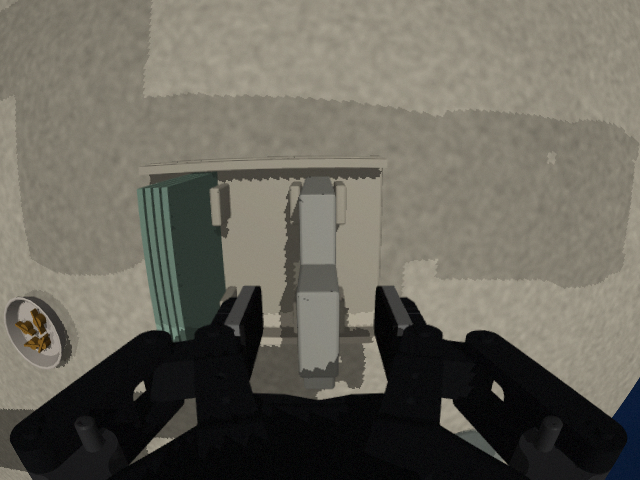

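```bash
python3 -m crank '[{"angular":[0,0,0],"delta_pos":[0,0,-0.08],"gripper":0.55},{"angular":[0,0,0],"delta_pos":[0,0,0],"gripper":0.3},{"angular":[0,0,0],"delta_pos":[0,0,0],"gripper":0},{"angular":[0,0,0],"delta_pos":[0,0,0],"gripper":0},{"angular":[0,0,0],"delta_pos":[0,0,0],"gripper":0},{"angular":[0,0,0],"delta_pos":[0,0,0],"gripper":0}]'
python3 -m crank '[{"angular":[0,0,0],"delta_pos":[0,0,-0.3],"gripper":0},{"angular":[0,0,0],"delta_pos":[0,0,-0.5],"gripper":0},{"angular":[0,0,0],"delta_pos":[0,0,-0.8],"gripper":0},{"angular":[0,0,0],"delta_pos":[0,0,0],"gripper":0}]'
python3 - <<'E'
from h import *
s=state();print(s['gripper_width'],s['contact_force'])
im=grab_frame('wrist'); cv2.imwrite('pics/f_wrist.png',im[:,:,::-1])
im=grab_frame('side'); cv2.imwrite('pics/f_side.png',cv2.resize(im[320:480,210:390,::-1],None,fx=4,fy=3.7))
E
```

```text
time: 9.05
tool_pos: [0.6118, 0.3231, 0.1119]
tool_rot: [0.0, 0.561, 0.828, 0.0]
contact_force: [-0.0, 0.1, 5.0]
gripper_width: 0.162
time: 9.55
tool_pos: [0.6129, 0.3235, 0.1624]
tool_rot: [0.002, 0.561, 0.828, 0.002]
contact_force: [0.6, 0.8, -1.0]
gripper_width: 0.161
0.16135066556423466 [ 0.61028956  0.79170658 -1.0349667 ]
```

View pics/f_wrist.png

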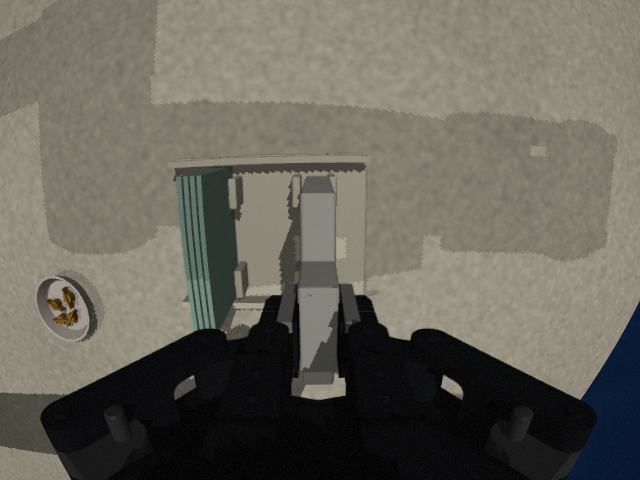

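View pics/f_side.png

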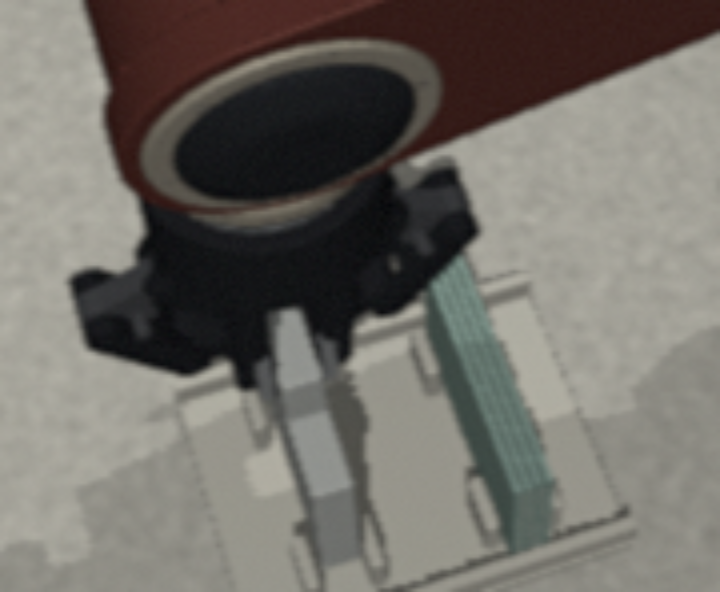

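The slab is in the jaws (opening 0.16 ≈ 14 mm) and clear of the groove. I check its pose in the hand by projection.

```bash
python3 - <<'E'
from h import *
s=state();R=wrot(s);im=cv2.imread('pics/f_wrist.png');f=3;l,t=220,150
big=cv2.resize(im[t:t+250,l:l+200],None,fx=f,fy=f,interpolation=cv2.INTER_CUBIC)[:600]
off=(0.0,0)
def pt(p):
    u,v=wproj(s['tool_pos']+R@np.array(p),s); return (int((u-l+.5)*f),int((v-t+.5)*f))
for P in [[(-.018,-.0075,-.006),(.018,-.0075,-.006),(.018,.0075,-.006),(-.018,.0075,-.006)],[(.018,-.0075,.024),(.047,-.0075,.024),(.047,.0075,.024),(.018,.0075,.024)],[(.047,-.0075,.024),(.047,-.0075,.104),(.047,.0075,.104),(.047,.0075,.024)]]:
    cv2.polylines(big,[np.array([pt(p) for p in P])],True,(0,0,255),1)
cv2.imwrite('pics/f_ov.png',big)
E
python3 plan.py 0.6118 0.3224 0.27 111.75 | head -3
```

```text
n 4 rotvec deg [-0.   -0.    0.04] d [ 0.0005 -0.0005  0.111 ]
1 [-0.0, -0.0, 0.002] [-0.005, 0.003, -0.925]
2 [-0.0, -0.0, 0.002] [-0.005, 0.003, -0.925]
```

View pics/f_ov.png

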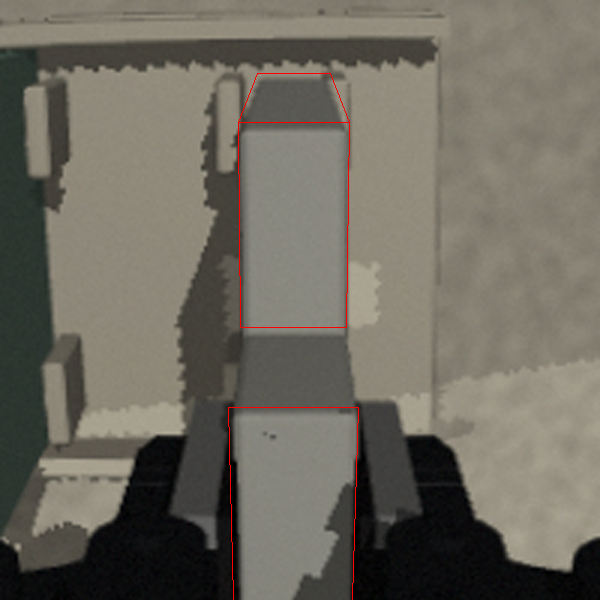

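The model lines up to about 1 mm, so the slab is centred and upright in the grip. I lift and carry it to above the gap.

```bash
python3 -m crank '[{"angular":[0,0,0],"delta_pos":[0,0,-0.92],"gripper":0},{"angular":[0,0,0],"delta_pos":[0,0,-0.92],"gripper":0},{"angular":[0,0,0],"delta_pos":[0,0,-0.92],"gripper":0},{"angular":[0,0,0],"delta_pos":[0,0,-0.92],"gripper":0},{"angular":[0,0,0],"delta_pos":[0,0,0],"gripper":0}]'; python3 plan.py 0.5602 -0.0741 0.27 79.7
```

```text
time: 10.28
tool_pos: [0.6122, 0.3232, 0.2713]
tool_rot: [0.001, 0.561, 0.828, 0.001]
contact_force: [-0.5, 0.2, -3.0]
gripper_width: 0.166
n 15 rotvec deg [ 0.2  -0.06 32.09] d [-0.052  -0.3973 -0.0013]
1 [0.003, -0.001, 0.428] [-0.777, -0.435, 0.001]
2 [0.003, -0.001, 0.428] [-0.793, -0.406, 0.001]
3 [0.003, -0.001, 0.428] [-0.807, -0.376, 0.002]
4 [0.003, -0.001, 0.428] [-0.821, -0.345, 0.002]
5 [0.003, -0.001, 0.428] [-0.833, -0.315, 0.002]
6 [0.003, -0.001, 0.428] [-0.844, -0.283, 0.002]
7 [0.003, -0.001, 0.428] [-0.854, -0.252, 0.002]
8 [0.003, -0.001, 0.428] [-0.863, -0.219, 0.002]
9 [0.003, -0.001, 0.428] [-0.871, -0.187, 0.002]
10 [0.003, -0.001, 0.428] [-0.877, -0.154, 0.002]
11 [0.003, -0.001, 0.428] [-0.882, -0.122, 0.003]
12 [0.003, -0.001, 0.428] [-0.886, -0.089, 0.003]
13 [0.003, -0.001, 0.428] [-0.889, -0.055, 0.003]
14 [0.003, -0.001, 0.428] [-0.89, -0.022, 0.003]
15 [0.003, -0.001, 0.428] [-0.89, 0.011, 0.003]
```

```bash
python3 -m crank '[{"angular":[0,0,0.43],"delta_pos":[-0.78,-0.44,0],"gripper":0},{"angular":[0,0,0.43],"delta_pos":[-0.79,-0.41,0],"gripper":0},{"angular":[0,0,0.43],"delta_pos":[-0.81,-0.38,0],"gripper":0},{"angular":[0,0,0.43],"delta_pos":[-0.82,-0.35,0],"gripper":0},{"angular":[0,0,0.43],"delta_pos":[-0.83,-0.32,0],"gripper":0},{"angular":[0,0,0.43],"delta_pos":[-0.84,-0.28,0],"gripper":0},{"angular":[0,0,0.43],"delta_pos":[-0.85,-0.25,0],"gripper":0},{"angular":[0,0,0.43],"delta_pos":[-0.86,-0.22,0],"gripper":0}]'
python3 -m crank '[{"angular":[0,0,0.43],"delta_pos":[-0.87,-0.19,0],"gripper":0},{"angular":[0,0,0.43],"delta_pos":[-0.88,-0.15,0],"gripper":0},{"angular":[0,0,0.43],"delta_pos":[-0.88,-0.12,0],"gripper":0},{"angular":[0,0,0.43],"delta_pos":[-0.89,-0.09,0],"gripper":0},{"angular":[0,0,0.42],"delta_pos":[-0.89,-0.06,0],"gripper":0},{"angular":[0,0,0.42],"delta_pos":[-0.89,-0.02,0],"gripper":0},{"angular":[0,0,0.42],"delta_pos":[-0.89,0.01,0],"gripper":0},{"angular":[0,0,0],"delta_pos":[0,0,0],"gripper":0},{"angular":[0,0,0],"delta_pos":[0,0,0],"gripper":0}]'
python3 plan.py 0.5602 -0.0741 0.215 79.7
python3 - <<'E'
from h import *
im=grab_frame('wrist'); cv2.imwrite('pics/g_wrist.png',im[:,:,::-1])
im=grab_frame('side'); cv2.imwrite('pics/g_side.png',cv2.resize(im[150:310,240:420,::-1],None,fx=4,fy=3.7))
E
```

```text
time: 11.28
tool_pos: [0.5819, 0.1095, 0.2677]
tool_rot: [-0.001, 0.679, 0.734, -0.001]
contact_force: [0.5, -0.0, -1.4]
gripper_width: 0.164
time: 12.4
tool_pos: [0.5577, -0.0742, 0.2685]
tool_rot: [-0.001, 0.768, 0.641, -0.0]
contact_force: [-0.5, -0.3, -2.5]
gripper_width: 0.163
n 2 rotvec deg [-0.08 -0.04 -0.03] d [ 0.0025  0.0001 -0.0535]
1 [-0.008, -0.004, -0.003] [0.008, 0.041, 0.891]
2 [-0.008, -0.004, -0.003] [0.009, 0.041, 0.891]
```

View pics/g_wrist.png

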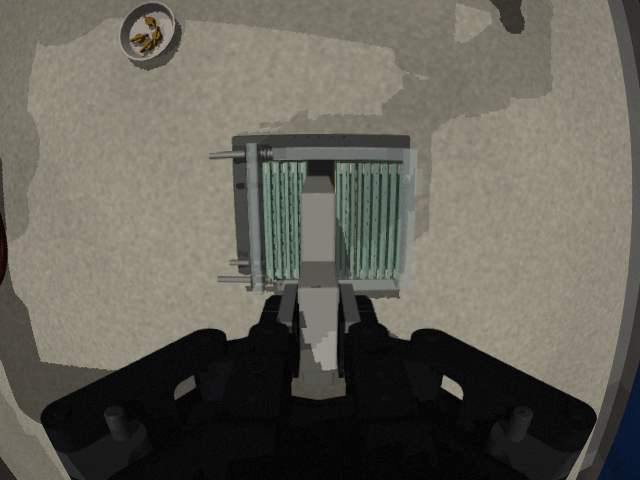

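View pics/g_side.png

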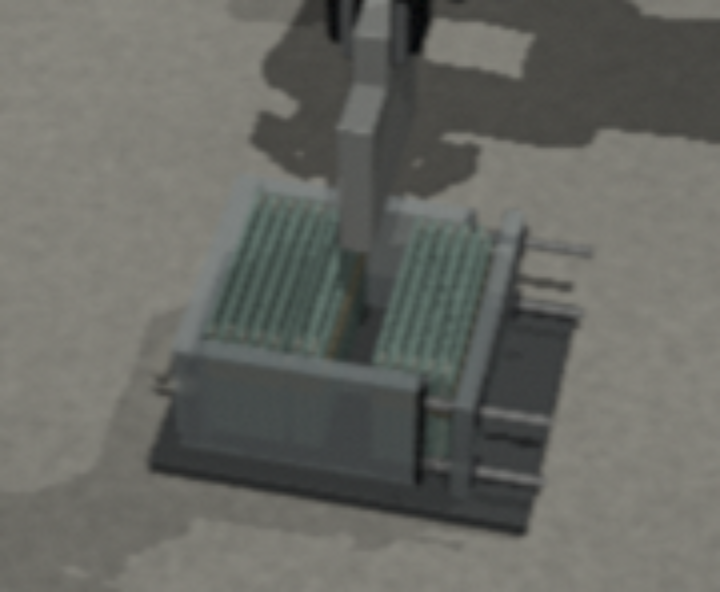

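The slab hangs over the gap but is about 2.5 mm toward the front. I correct that while lowering to just above the stack.

```bash
python3 -m crank '[{"angular":[0,0,0],"delta_pos":[0,0.04,0.6],"gripper":0},{"angular":[0,0,0],"delta_pos":[0,0.04,0.6],"gripper":0},{"angular":[0,0,0],"delta_pos":[0,0,0.55],"gripper":0},{"angular":[0,0,0],"delta_pos":[0,0,0],"gripper":0},{"angular":[0,0,0],"delta_pos":[0,0,0],"gripper":0}]'
python3 plan.py 0.5602 -0.0741 0.116 79.7
python3 - <<'E'
from h import *
im=grab_frame('wrist'); cv2.imwrite('pics/h_wrist.png',cv2.resize(im[110:330,200:440,::-1],None,fx=3,fy=2.7))
im=grab_frame('side'); cv2.imwrite('pics/h_side.png',cv2.resize(im[150:310,240:420,::-1],None,fx=4,fy=3.7))
im=grab_frame('scene'); cv2.imwrite('pics/h_scene.png',cv2.resize(im[150:310,230:410,::-1],None,fx=4,fy=3.7))
E
```

```text
time: 13.12
tool_pos: [0.5608, -0.0748, 0.2171]
tool_rot: [0.0, 0.768, 0.641, 0.0]
contact_force: [-0.9, 0.7, -0.8]
gripper_width: 0.163
n 4 rotvec deg [ 0.02 -0.   -0.01] d [-0.0006  0.0007 -0.1011]
1 [0.001, -0.0, -0.001] [0.005, -0.007, 0.843]
2 [0.001, -0.0, -0.001] [0.005, -0.007, 0.843]
3 [0.001, -0.0, -0.001] [0.005, -0.006, 0.843]
4 [0.001, -0.0, -0.001] [0.005, -0.006, 0.843]
```

View pics/h_wrist.png

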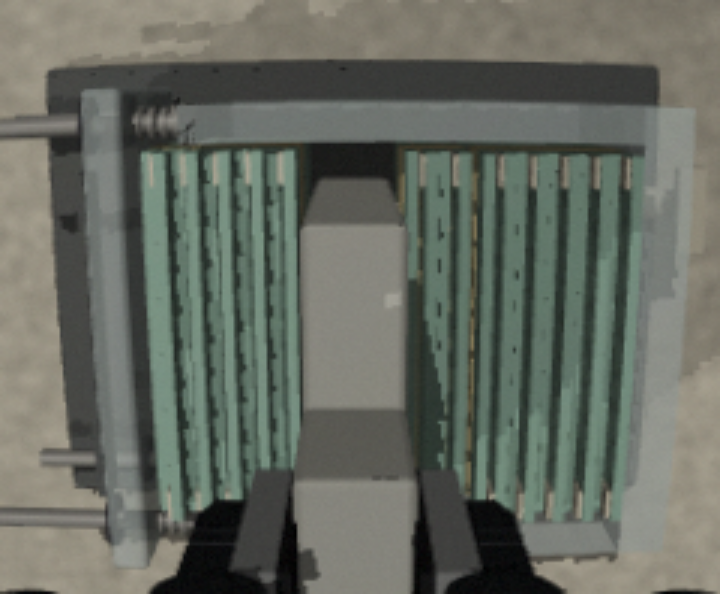

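View pics/h_side.png

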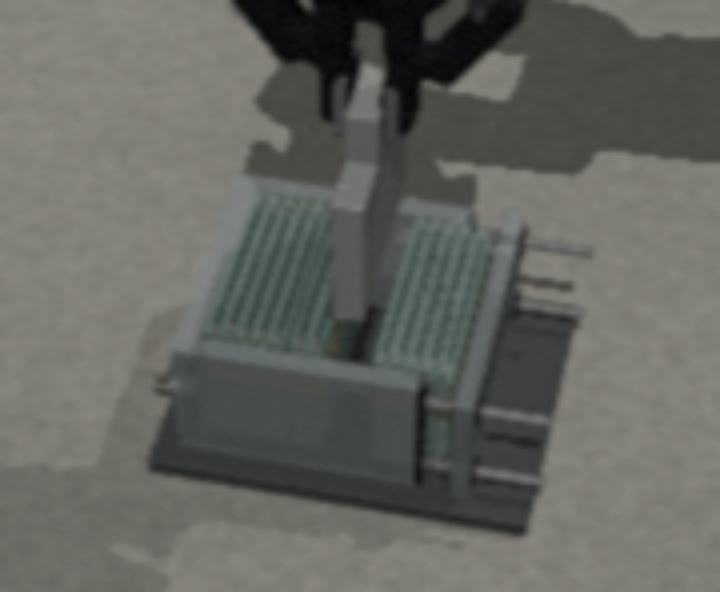

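View pics/h_scene.png

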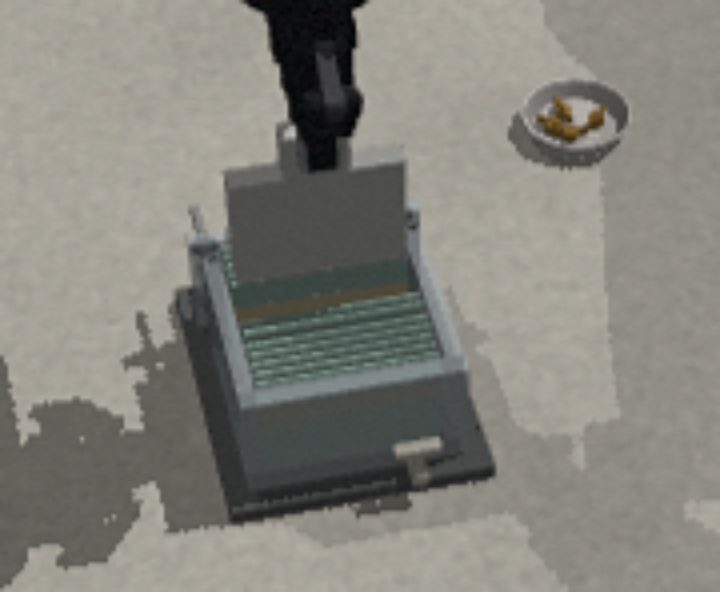

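The foot is over the gap with about 1.5 mm of rightward bias. I shift 1 mm back and descend partway.

```bash
python3 -m crank '[{"angular":[0,0,0],"delta_pos":[0.02,-0.035,0.3],"gripper":0},{"angular":[0,0,0],"delta_pos":[0,0,0.5],"gripper":0},{"angular":[0,0,0],"delta_pos":[0,0,0.5],"gripper":0},{"angular":[0,0,0],"delta_pos":[0,0,0.3],"gripper":0},{"angular":[0,0,0],"delta_pos":[0,0,0],"gripper":0}]'
python3 - <<'E'
from h import *
im=grab_frame('side'); cv2.imwrite('pics/i_side.png',cv2.resize(im[150:310,240:420,::-1],None,fx=4,fy=3.7))
E
```

```text
time: 13.9
tool_pos: [0.559, -0.0738, 0.1674]
tool_rot: [-0.001, 0.768, 0.641, -0.001]
contact_force: [0.3, 0.7, -1.9]
gripper_width: 0.165
```

View pics/i_side.png

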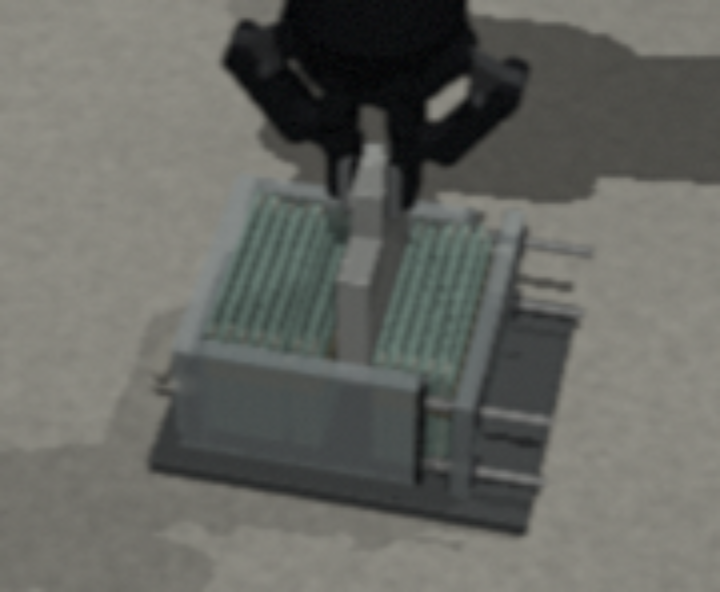

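The foot has entered the gap with no side force, so I keep going down.

```bash
python3 -m crank '[{"angular":[0,0,0],"delta_pos":[0,0.02,0.4],"gripper":0},{"angular":[0,0,0],"delta_pos":[0,0,0.5],"gripper":0},{"angular":[0,0,0],"delta_pos":[0,0,0.4],"gripper":0},{"angular":[0,0,0],"delta_pos":[0,0,0.2],"gripper":0},{"angular":[0,0,0],"delta_pos":[0,0,0],"gripper":0},{"angular":[0,0,0],"delta_pos":[0,0,0],"gripper":0}]'
```

```text
time: 14.7
tool_pos: [0.5607, -0.0742, 0.1245]
tool_rot: [0.0, 0.768, 0.641, 0.0]
contact_force: [-0.1, -0.0, -1.4]
gripper_width: 0.163
```

```bash
python3 -m crank '[{"angular":[0,0,0],"delta_pos":[0,0,0.1],"gripper":0},{"angular":[0,0,0],"delta_pos":[0,0,0.1],"gripper":0},{"angular":[0,0,0],"delta_pos":[0,0,0],"gripper":0},{"angular":[0,0,0],"delta_pos":[0,0,0],"gripper":0}]'
```

```text
time: 15.2
tool_pos: [0.5603, -0.0741, 0.1179]
tool_rot: [-0.0, 0.768, 0.641, -0.0]
contact_force: [-0.1, 0.4, -1.1]
gripper_width: 0.162
```

```bash
python3 -m crank '[{"angular":[0,0,0],"delta_pos":[0,0,0.05],"gripper":0},{"angular":[0,0,0],"delta_pos":[0,0,0],"gripper":0},{"angular":[0,0,0],"delta_pos":[0,0,0],"gripper":0}]'; python3 -m crank '[{"angular":[0,0,0],"delta_pos":[0,0,0.04],"gripper":0},{"angular":[0,0,0],"delta_pos":[0,0,0],"gripper":0},{"angular":[0,0,0],"delta_pos":[0,0,0],"gripper":0}]'
```

```text
time: 15.58
tool_pos: [0.5603, -0.0741, 0.1165]
tool_rot: [-0.0, 0.768, 0.641, -0.0]
contact_force: [0.6, -0.1, -0.6]
gripper_width: 0.159
time: 15.95
tool_pos: [0.5606, -0.0742, 0.1159]
tool_rot: [0.0, 0.768, 0.641, 0.0]
contact_force: [-1.6, -0.5, 3.4]
gripper_width: 0.163
```

There is contact at 0.116 as predicted, so the slab stands on the floor. I release and raise the hand.

```bash
python3 -m crank '[{"angular":[0,0,0],"delta_pos":[0,0,0],"gripper":0.25},{"angular":[0,0,0],"delta_pos":[0,0,0],"gripper":0.35},{"angular":[0,0,0],"delta_pos":[0,0,0],"gripper":0.45},{"angular":[0,0,0],"delta_pos":[0,0,0],"gripper":0.45},{"angular":[0,0,0],"delta_pos":[0,0,0],"gripper":0.45}]'
python3 -m crank '[{"angular":[0,0,0],"delta_pos":[0,0,-0.5],"gripper":0.45},{"angular":[0,0,0],"delta_pos":[0,0,-0.8],"gripper":0.45},{"angular":[0,0,0],"delta_pos":[0,0,-0.9],"gripper":0.45},{"angular":[0,0,0],"delta_pos":[0,0,-0.9],"gripper":0.45},{"angular":[0,0,0],"delta_pos":[0,0,-0.9],"gripper":0.45},{"angular":[0,0,0],"delta_pos":[0,0,0],"gripper":0.45}]'
python3 - <<'E'
from h import *
s=state(); np.save('sj.npy',s,allow_pickle=True)
im=grab_frame('wrist'); cv2.imwrite('pics/j_wrist.png',im[:,:,::-1]);cv2.imwrite('pics/j_z.png',cv2.resize(im[110:330,200:440,::-1],None,fx=3,fy=2.7))
im=grab_frame('side'); cv2.imwrite('pics/j_side.png',cv2.resize(im[150:310,240:420,::-1],None,fx=4,fy=3.7))
E
```

```text
time: 16.58
tool_pos: [0.5603, -0.0741, 0.1152]
tool_rot: [-0.0, 0.768, 0.641, 0.0]
contact_force: [-0.1, 0.5, 0.2]
gripper_width: 0.449
time: 17.32
tool_pos: [0.562, -0.0745, 0.2394]
tool_rot: [0.003, 0.768, 0.641, 0.002]
contact_force: [0.1, -0.3, -0.3]
gripper_width: 0.454
```

View pics/j_z.png

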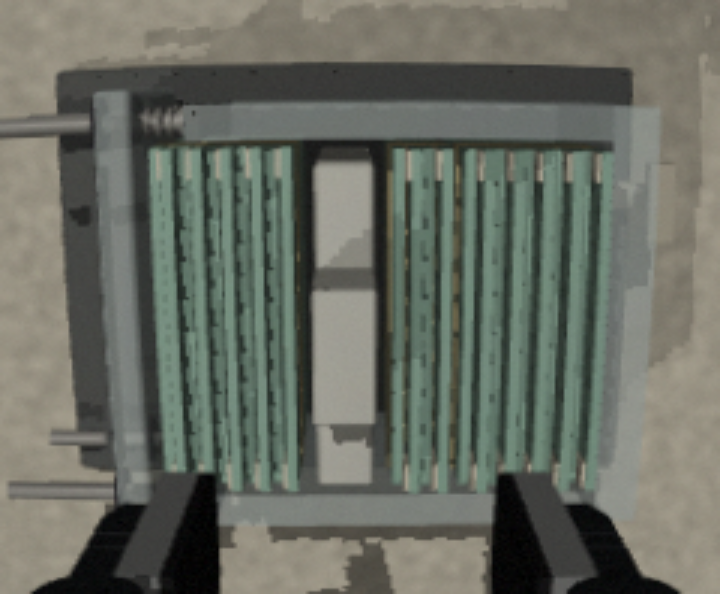

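View pics/j_side.png

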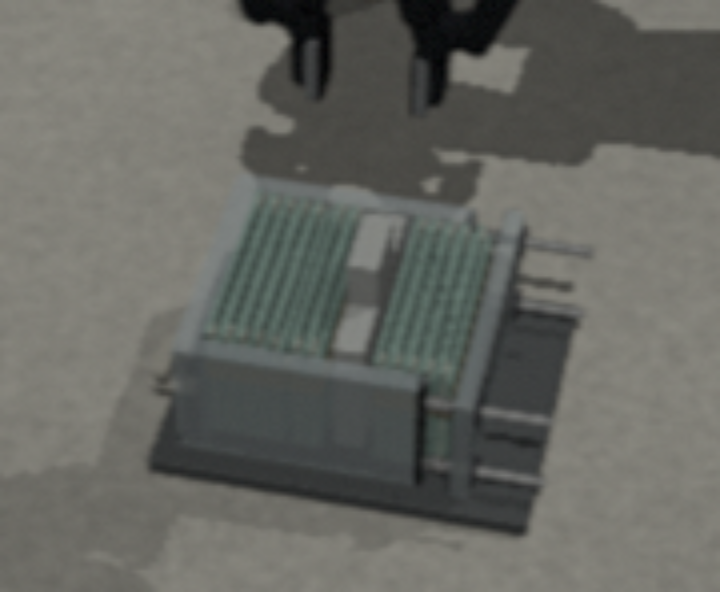

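The slab stands upright in the gap, clear on both sides, with the plate still open. Next I turn the closed hand a quarter turn and bring it in front of the face plate, between the studs.

```bash
python3 plan.py 0.4694 -0.0576 0.20 -10.3
```

```text
n 19 rotvec deg [ 2.000e-02 -1.000e-02  8.999e+01] d [-0.0909  0.0165 -0.0353]
1 [0.0, -0.0, 0.947] [-0.0, -0.162, 0.062]
2 [0.0, -0.0, 0.947] [-0.013, -0.161, 0.062]
3 [0.0, -0.0, 0.947] [-0.027, -0.16, 0.062]
4 [0.0, -0.0, 0.947] [-0.04, -0.157, 0.062]
5 [0.0, -0.0, 0.947] [-0.053, -0.153, 0.062]
6 [0.0, -0.0, 0.947] [-0.065, -0.148, 0.062]
7 [0.0, -0.0, 0.947] [-0.077, -0.142, 0.062]
8 [0.0, -0.0, 0.947] [-0.089, -0.136, 0.062]
9 [0.0, -0.0, 0.947] [-0.1, -0.128, 0.062]
10 [0.0, -0.0, 0.947] [-0.11, -0.119, 0.062]
11 [0.0, -0.0, 0.947] [-0.119, -0.11, 0.062]
12 [0.0, -0.0, 0.947] [-0.128, -0.099, 0.062]
13 [0.0, -0.0, 0.947] [-0.136, -0.089, 0.062]
14 [0.0, -0.0, 0.947] [-0.143, -0.077, 0.062]
15 [0.0, -0.0, 0.947] [-0.148, -0.065, 0.062]
16 [0.0, -0.0, 0.947] [-0.153, -0.053, 0.062]
17 [0.0, -0.0, 0.947] [-0.157, -0.04, 0.062]
18 [0.0, -0.0, 0.947] [-0.16, -0.027, 0.062]
19 [0.0, -0.0, 0.947] [-0.161, -0.013, 0.062]
```

```bash
python3 -m crank '[{"angular":[0,0,0],"delta_pos":[0,-0.77,0.2],"gripper":0},{"angular":[0,0,0],"delta_pos":[0,-0.77,0.2],"gripper":0},{"angular":[0,0,0],"delta_pos":[0,-0.77,0.2],"gripper":0},{"angular":[0,0,0],"delta_pos":[0,-0.77,0.2],"gripper":0},{"angular":[0,0,1],"delta_pos":[0,0,0],"gripper":0},{"angular":[0,0,1],"delta_pos":[0,0,0],"gripper":0},{"angular":[0,0,1],"delta_pos":[0,0,0],"gripper":0},{"angular":[0,0,1],"delta_pos":[0,0,0],"gripper":0},{"angular":[0,0,1],"delta_pos":[0,0,0],"gripper":0},{"angular":[0,0,1],"delta_pos":[0,0,0],"gripper":0}]'
python3 -m crank '[{"angular":[0,0,1],"delta_pos":[0,0,0],"gripper":0},{"angular":[0,0,1],"delta_pos":[0,0,0],"gripper":0},{"angular":[0,0,1],"delta_pos":[0,0,0],"gripper":0},{"angular":[0,0,1],"delta_pos":[0,0,0],"gripper":0},{"angular":[0,0,1],"delta_pos":[0,0,0],"gripper":0},{"angular":[0,0,1],"delta_pos":[0,0,0],"gripper":0},{"angular":[0,0,1],"delta_pos":[0,0,0],"gripper":0},{"angular":[0,0,1],"delta_pos":[0,0,0],"gripper":0},{"angular":[0,0,1],"delta_pos":[0,0,0],"gripper":0},{"angular":[0,0,1],"delta_pos":[0,0,0],"gripper":0},{"angular":[0,0,1],"delta_pos":[0,0,0],"gripper":0},{"angular":[0,0,1],"delta_pos":[0,0,0],"gripper":0}]'
python3 plan.py 0.4694 -0.0576 0.062 -10.3
python3 - <<'E'
from h import *
im=grab_frame('wrist'); cv2.imwrite('pics/k_wrist.png',im[:,:,::-1])
print(state()['joint_pos'])
E
```

```text
time: 18.68
tool_pos: [0.4684, -0.0573, 0.2092]
tool_rot: [-0.001, 0.908, 0.419, -0.001]
contact_force: [0.1, 1.1, 0.0]
gripper_width: 0.001
time: 20.18
tool_pos: [0.4684, -0.0573, 0.2092]
tool_rot: [-0.0, 0.996, -0.091, -0.002]
contact_force: [-0.5, -0.1, 0.2]
gripper_width: 0.002
n 6 rotvec deg [-0.02  0.19 -0.18] d [ 0.001  -0.0003 -0.1472]
1 [-0.001, 0.006, -0.006] [0.008, 0.001, 0.818]
2 [-0.001, 0.006, -0.006] [0.008, 0.001, 0.818]
3 [-0.001, 0.006, -0.006] [0.007, 0.001, 0.818]
4 [-0.001, 0.006, -0.006] [0.007, 0.001, 0.818]
5 [-0.001, 0.006, -0.006] [0.006, 0.001, 0.818]
6 [-0.001, 0.006, -0.006] [0.006, 0.001, 0.818]
[-2.79564757e-01 -2.98631008e-01  1.99911519e+00 -2.35664587e-05
  1.44444574e+00  1.47578554e+00]
```

View pics/k_wrist.png

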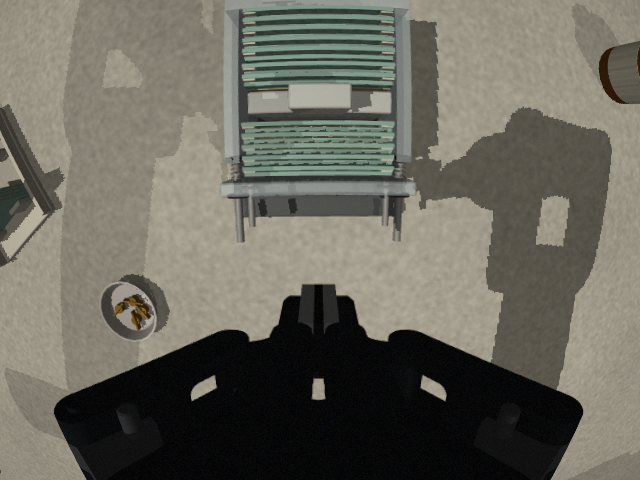

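The closed hand is centred on the plate (column 318 for both) and in front of it, between the studs. I lower it.

```bash
python3 -m crank '[{"angular":[0,0,0],"delta_pos":[0,0,0.87],"gripper":0},{"angular":[0,0,0],"delta_pos":[0,0,0.87],"gripper":0},{"angular":[0,0,0],"delta_pos":[0,0,0.87],"gripper":0},{"angular":[0,0,0],"delta_pos":[0,0,0.87],"gripper":0},{"angular":[0,0,0],"delta_pos":[0,0,0.8],"gripper":0},{"angular":[0,0,0],"delta_pos":[0,0,0],"gripper":0},{"angular":[0,0,0],"delta_pos":[0,0,0],"gripper":0}]'
python3 - <<'E'
from h import *
im=grab_frame('wrist'); cv2.imwrite('pics/l_wrist.png',im[:,:,::-1])
im=grab_frame('side'); cv2.imwrite('pics/l_side.png',cv2.resize(im[130:310,240:440,::-1],None,fx=3.6,fy=3.3))
E
```

```text
time: 21.1
tool_pos: [0.4695, -0.0576, 0.0831]
tool_rot: [-0.0, 0.996, -0.09, 0.0]
contact_force: [0.5, -0.1, 1.0]
gripper_width: 0.005
```

View pics/l_wrist.png

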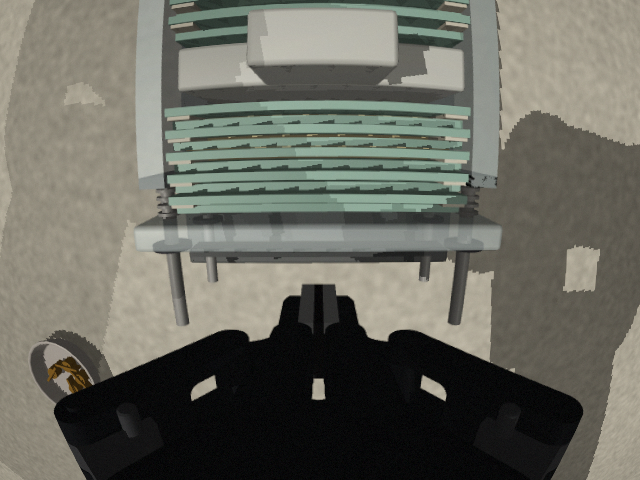

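View pics/l_side.png

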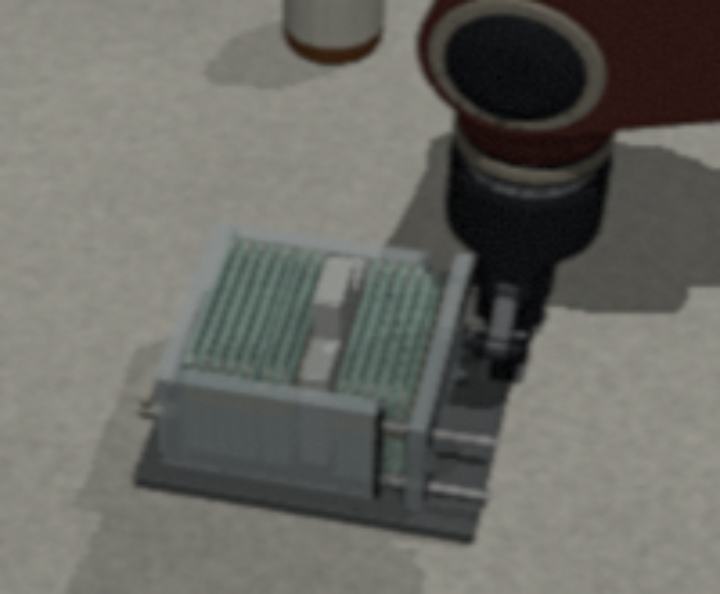

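```bash
python3 -m crank '[{"angular":[0,0,0],"delta_pos":[0.25,0,0.15],"gripper":0},{"angular":[0,0,0],"delta_pos":[0.25,0,0],"gripper":0},{"angular":[0,0,0],"delta_pos":[0,0,0],"gripper":0},{"angular":[0,0,0],"delta_pos":[0,0,0],"gripper":0}]'
python3 -m crank '[{"angular":[0,0,0],"delta_pos":[0.1,0,0],"gripper":0},{"angular":[0,0,0],"delta_pos":[0.1,0,0],"gripper":0},{"angular":[0,0,0],"delta_pos":[0,0,0],"gripper":0},{"angular":[0,0,0],"delta_pos":[0,0,0],"gripper":0}]'
```

```text
time: 21.7
tool_pos: [0.4842, -0.0603, 0.0783]
tool_rot: [-0.0, 0.996, -0.09, -0.0]
contact_force: [0.4, -0.3, -0.3]
gripper_width: -0.004
time: 22.2
tool_pos: [0.4899, -0.0612, 0.0783]
tool_rot: [-0.0, 0.996, -0.09, -0.0]
contact_force: [-2.3, 0.4, 1.6]
gripper_width: 0.001
```

Contact: 2.3 N, matching the open-spring force. I push in small steps.

```bash
python3 -m crank '[{"angular":[0,0,0],"delta_pos":[0.04,0,0],"gripper":0},{"angular":[0,0,0],"delta_pos":[0.04,0,0],"gripper":0},{"angular":[0,0,0],"delta_pos":[0.04,0,0],"gripper":0},{"angular":[0,0,0],"delta_pos":[0.04,0,0],"gripper":0},{"angular":[0,0,0],"delta_pos":[0,0,0],"gripper":0},{"angular":[0,0,0],"delta_pos":[0,0,0],"gripper":0}]'
python3 -m crank '[{"angular":[0,0,0],"delta_pos":[0.04,0,0],"gripper":0},{"angular":[0,0,0],"delta_pos":[0.04,0,0],"gripper":0},{"angular":[0,0,0],"delta_pos":[0.04,0,0],"gripper":0},{"angular":[0,0,0],"delta_pos":[0,0,0],"gripper":0},{"angular":[0,0,0],"delta_pos":[0,0,0],"gripper":0}]'
python3 - <<'E'
from h import *
im=grab_frame('wrist'); cv2.imwrite('pics/m_wrist.png',im[:,:,::-1])
im=grab_frame('side'); cv2.imwrite('pics/m_side.png',cv2.resize(im[130:310,240:440,::-1],None,fx=3.6,fy=3.3))
E
```

```text
time: 22.95
tool_pos: [0.4943, -0.062, 0.0783]
tool_rot: [-0.0, 0.996, -0.09, -0.001]
contact_force: [-5.1, 0.3, 3.2]
gripper_width: 0.0
time: 23.58
tool_pos: [0.4973, -0.0626, 0.0783]
tool_rot: [-0.0, 0.996, -0.09, -0.002]
contact_force: [-7.6, 1.0, 5.6]
gripper_width: -0.003
```

View pics/m_wrist.png

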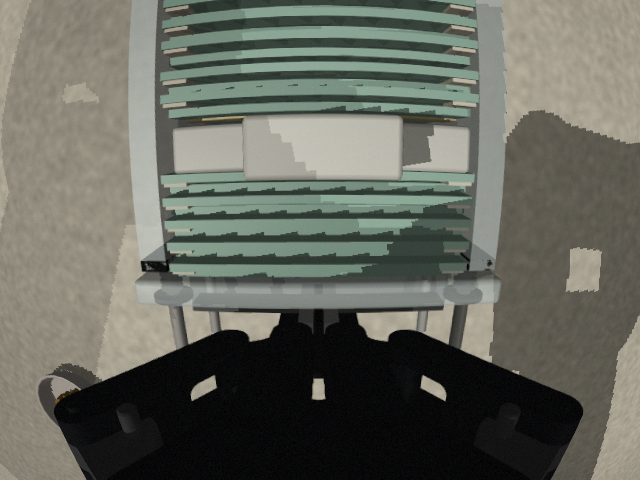

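View pics/m_side.png

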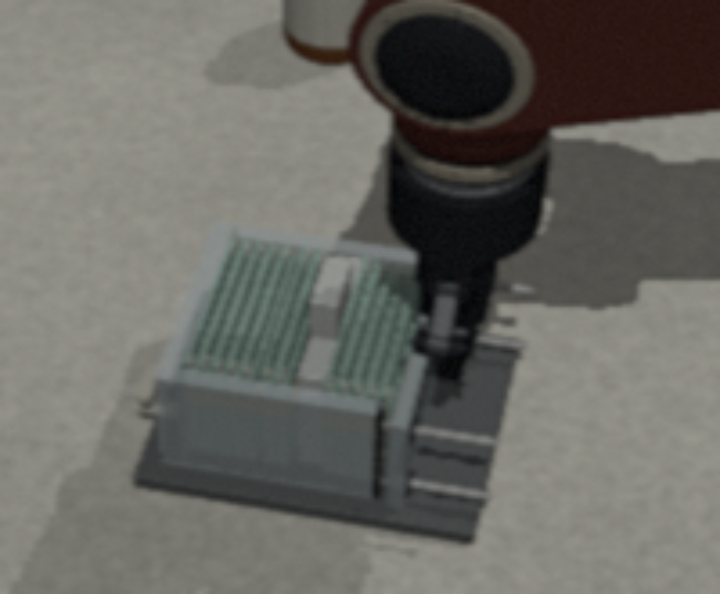

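The plate has moved most of the way; a thin dark slit remains at the wall ends. I keep pushing.

```bash
python3 -m crank '[{"angular":[0,0,0],"delta_pos":[0.04,0,0],"gripper":0},{"angular":[0,0,0],"delta_pos":[0.04,0,0],"gripper":0},{"angular":[0,0,0],"delta_pos":[0.04,0,0],"gripper":0},{"angular":[0,0,0],"delta_pos":[0,0,0],"gripper":0},{"angular":[0,0,0],"delta_pos":[0,0,0],"gripper":0}]'
python3 -m crank '[{"angular":[0,0,0],"delta_pos":[0.04,0,0],"gripper":0},{"angular":[0,0,0],"delta_pos":[0.04,0,0],"gripper":0},{"angular":[0,0,0],"delta_pos":[0,0,0],"gripper":0},{"angular":[0,0,0],"delta_pos":[0,0,0],"gripper":0}]'
```

```text
time: 24.3
tool_pos: [0.5006, -0.0631, 0.0782]
tool_rot: [-0.0, 0.996, -0.09, -0.002]
contact_force: [-8.3, 2.5, 5.5]
gripper_width: -0.0
time: 24.8
tool_pos: [0.5011, -0.0632, 0.0782]
tool_rot: [-0.0, 0.996, -0.09, -0.005]
contact_force: [-16.4, 3.6, 12.8]
gripper_width: -0.002
```

It hit a hard stop: 2.4 mm commanded gave 0.5 mm of motion, and the force rose to about 17 N. I check the pictures.

```bash
python3 - <<'E'
from h import *
im=grab_frame('wrist'); cv2.imwrite('pics/n_wrist.png',im[:,:,::-1])
im=grab_frame('side'); cv2.imwrite('pics/n_sidefull.png',im[:,:,::-1]);cv2.imwrite('pics/n_side.png',cv2.resize(im[180:300,260:400,::-1],None,fx=5,fy=5,interpolation=cv2.INTER_CUBIC))
for n in ['spare_mid','bottle','flask','dish']:
    o=[]
    if n=='bottle' or 1:
        grab=grab_frame('scene') if n=='spare_mid' else None
    for c in ['scene','side']:
        r=landmark_of(c,n)
        if r:o.append((c,r[0]['pixel']))
    if len(o)==2: print(n,*tri(o))
s=state();print(s['time'],s['contact_force'],s['tool_pos'])
E
```

```text
spare_mid [0.54804426 0.29841308 0.04922251] [np.float64(0.7), np.float64(0.7)]
bottle [ 0.57482836 -0.41670762  0.01209181] [np.float64(1.3), np.float64(1.3)]
flask [0.81825293 0.17574447 0.0031368 ] [np.float64(1.1), np.float64(1.1)]
dish [0.4892656  0.25554472 0.08512021] [np.float64(79.4), np.float64(79.4)]
25.35 [-16.65158105   3.26163899  12.77568749] [ 0.50103633 -0.06320994  0.07818087]
```

View pics/n_wrist.png

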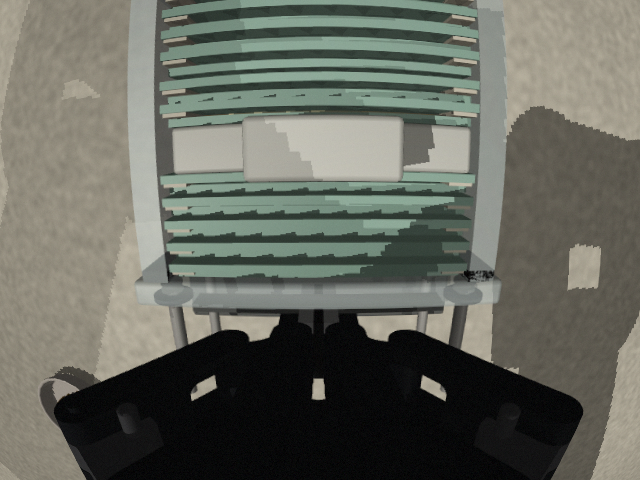

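View pics/n_side.png

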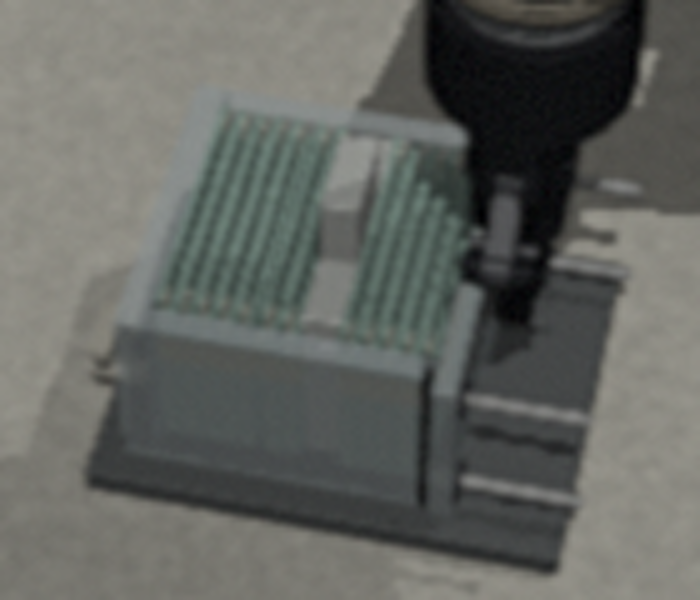

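```bash
python3 - <<'E'
from h import *
s=state();im=cv2.imread('pics/n_wrist.png');f=4;l,t=120,235
b=cv2.resize(im[t:t+100,l:l+195],None,fx=f,fy=f,interpolation=cv2.INTER_CUBIC)
y0=np.radians(-10.3);c,sn=np.cos(y0),np.sin(y0)
def P(p): 
    u,v=wproj((.5678+c*p[0]-sn*p[1],-.0755+sn*p[0]+c*p[1],p[2]),s); return (int((u-l+.5)*f),int((v-t+.5)*f))
for x,col in [(-.047,(0,0,255)),(-.057,(0,0,255)),(-.060,(255,0,255))]:
    cv2.polylines(b,[np.array([P((x,k,.09)) for k in np.linspace(-.067,.067,9)])],False,col,1)
cv2.polylines(b,[np.array([P((k,.052,.09)) for k in np.linspace(-.047,0,9)])],False,(0,255,255),1)
cv2.imwrite('pics/n_ov.png',b)
E
```

```text
(no output)
```

View pics/n_ov.png

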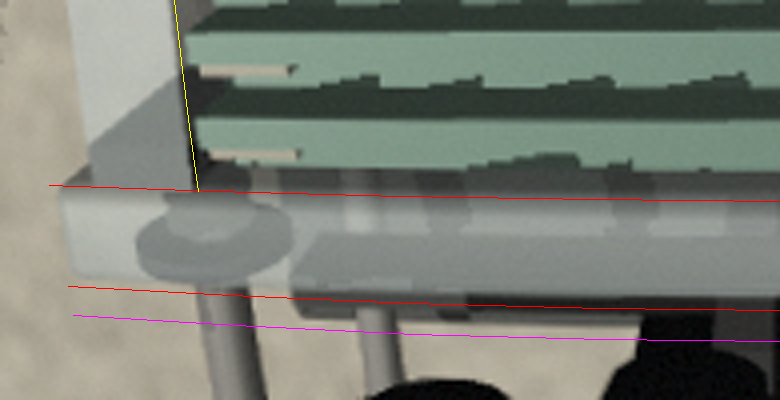

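View pics/n_sidefull.png

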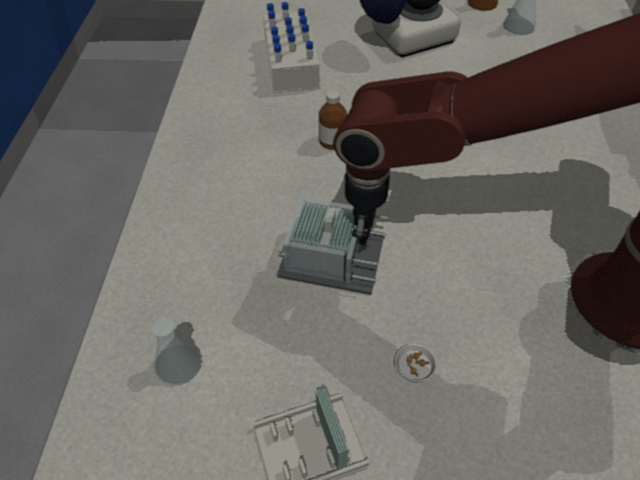

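The plate is at its home line in the overlay. The dish sits at pixel (415,363) in the side view, as at the start, and the force holds steady. I hand it in.

```bash
python3 - <<'E'
from plant import *
print(job_done()); s=state(); print(s['time'],s['contact_force'],s['tool_pos'])
E
```

```text
the job is handed in; nothing more can be done
None
the job is handed in; nothing more can be done
```

The filler slab now stands on the chamber floor in the 24.5 mm gap between the front and middle bundles. It is upright and let go. The face plate is pushed home, and I handed in at about 25.4 s with the closed fingers still pressing it.

- **Slab:** floor contact came at the predicted height (3.4 N at a TCP height of 0.116 m), before I let go. The pictures afterwards showed it standing free between the bundles, with the plate still open.
- **Face plate:** the plate met a hard stop, where the last 2.4 mm I commanded gave only 0.5 mm of motion. The force held steady at about 17 N along the push. The final wrist picture puts the plate on its home line and its slits at the wall ends closed.
- **Side load while pressing:** there is also about 13 N upward on the tool. I took this to be a finger bearing on the plate's edge, but I did not confirm it.
- **Bystanders:** the spare cassettes, bottle and flask measured within about 7 mm of their starting places. The dish gave a bad two-camera fix (79 mm ray mismatch, which I took to be a false detection in the scene camera). In the side picture it is at its original spot, near pixel (415,363).

The hand-in reported no verdict.

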